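# Couple the specimen sledge to the microscope's transect drive

## Task

Couple the specimen sledge to the transect drive: lay it on the drive's bed and push its hook onto the pin, fully home, until the red safety latch has snapped shut behind the pin. Then, by the sledge, draw the coupled carriage out to its front stop and leave the sledge there, flat on the bed and let go. Be gentle with the drive (never more than 30 N on the pin), keep the fingers off the pin, and leave the other things on the bench where they are.

Things in the scene. Friction and masses are not known exactly. Their poses are not given: they have to be found in the camera images.
- sledge_grip (a point): Loose specimen sledge, 0.35-0.6 kg: aluminium plate 48 wide, 12 thick, x=-75 to +30, then the hook to x=+94. Its black grip post (top 60 above the underside) is a T from above: a neck 18 wide in y, x=-9 to +12, to pinch across y, and a push flange 40 wide, x=+12 to +17. Behind it a red-brown rock slab, 22 high. This point: in the neck, 42 above the underside; x forward to the hook, y left, z up
- hook_seat (a point): Where the pin's axis lies when the hook is fully home: on the sledge 36 mm ahead (+x) of sledge_grip, 6 above the underside; axes as sledge_grip's. The throat's bottom is 6 behind it. The mouth opens forward, 15 wide between the jaws at 30 to 46 ahead of this point, then flares to about 35 wide at the tips (58 ahead). The red latch bars it 24 to 28 ahead of this point
- latch (a joint): red sprung safety latch across the hook's mouth, hinged on its left jaw; rad: 0 shut, up to 1.45 as the pin pushes it inward (towards the post); it opens inward only. The pin must press it with about 4 to 8 N to open it, and it springs shut behind the pin only once the pin is within about 4 mm of the throat's bottom
- drive: transect drive, fixed on the bench (place and yaw vary): grey flat bed 350 x 110, top 8 above the bench, dark slot along its middle, white hood 65 tall at its far end. Origin on the bench under the slot's line; x along the slot towards the hood, z up. Bed x=-205 to +145, hood x=+145 to +225 (100 wide)
- pin: upright steel pin, 12 dia, standing in the slot of the bed, with a brass head 28 dia, 6 thick (underside 22, top 28 above the bed): the hook can come on only from the side, lying on the bed. Origin on its axis at the bed's top; axes as the drive's. It rides on a carriage along the slot. At the start it is at drive x=-30 to -10. Over 30 N on it harms the drive
- carriage (a joint): how far the pin's carriage is drawn out, m: pin at drive x = 0.070 - value. Rigid front stop at 0.130 (pin at x=-0.060). Friction about 2 N, less than the latch needs: a pushed pin first runs back towards the hood until the carriage meets a rigid back stop, hidden and set anew each time, which holds the pin somewhere from drive x=0 to +0.065 and can only be felt
- jar: amber glass specimen jar with black lid, 64 dia x 95 tall; origin at the centre of its underside
- dish: flat glass dish, 90 dia x 16 tall; origin at the centre of its underside
- rock: grey-brown faceted rock sample, 80 dia x 42 tall; origin at the centre of its underside
- brush: small wooden brush lying on the bench; origin on its underside near its middle
- mug: blue mug, 76 dia x 90 tall; origin at the centre of its underside
- spare_plate: spare specimen plate without hook or post: aluminium plate 110 x 50 x 12 with a grey rock slab on it, 22 high in all; origin at the centre of its underside. It and the sledge lie on the bench on either side of the drive, either one on either side
Things that resemble listed ones, but are neither listed nor needed, are in the scene too. Leave any purple look-alike of the part that bears sledge_grip alone.

How it is judged (in metres and radians):
On the way, in this order (a step that is already met when the one before it is completed fails the run):
1. the pin is in the hook's throat with the latch shut behind it, the carriage not yet drawn out (value of joint latch below 0.15 rad and x of pin in the frame of sledge_grip between 0.03 and 0.06 m and y of pin in the frame of sledge_grip between -0.008 and 0.012 m and z of pin in the frame of sledge_grip between -0.047 and -0.037 m and angle between sledge_grip's own z axis and vertical below 0.08 rad and value of joint carriage below 0.1 m), for 0.2 s.
2. the coupled carriage is drawn out to its front stop (value of joint latch below 0.15 rad and x of pin in the frame of sledge_grip between 0.03 and 0.06 m and y of pin in the frame of sledge_grip between -0.008 and 0.012 m and z of pin in the frame of sledge_grip between -0.047 and -0.037 m and angle between sledge_grip's own z axis and vertical below 0.08 rad and value of joint carriage above 0.122 m), for 0.2 s.
At the end, for the whole second after the job is handed in: Pin in the hook's throat (axis 30-60 mm ahead of the post's axis, 8 mm right to 12 mm left of the middle), latch shut behind it (under 0.15 rad), sledge flat on the bed (within 5 mm and 0.08 rad), carriage within 8 mm of its front stop, all at rest (all of step 2 and velocity of joint carriage between -0.01 and 0.01 m/s and linear speed of pin below 0.01 m/s); the robot touches nothing.
It fails at once if more than 30 N on the pin (contact force between pin and anything else above 30 N).
It fails at once if the fingers push on the pin (over 3 N) (contact force between the fingers and pin above 3 N).
It fails at once if another thing on the bench is moved by more than 30 mm (distance of any of jar, dish, rock, brush, mug, spare_plate from where it was at the start of the episode above 0.03 m).
It also fails if it takes over 64 s, if anything falls off the work surface, if the arm or the gripper's body presses on something with over 40 N, if the wrist force passes 120 N, or if a joint passes its speed limit or range.

## Robot

A 6-joint arm with a two-finger parallel gripper is mounted at the origin on the work surface. World frame = base frame: x ahead of the robot, y to its left, z up, the work surface at z = 0. Lengths are in m, angles in degrees, forces in N, time in s.
With the tool pointing down it reaches from about 0.25 to 0.725 m from the base axis. Payload 9.7 kg.
Tool frame: the origin (TCP) lies midway between the tips of the shut fingers; the grasp point (between the pads) lies 19 mm behind it; y points along the fingers, x is the direction in which the jaws open and shut, and the axes are right-handed (so a half turn about y gives the same grasp; the last joint's range is limited). The gripper opens to 85 mm and grips with 20 to 120 N. Pads are 22 mm wide; open, the fingers measure 114 mm over their backs; the gripper's body (76 mm by 85 mm) begins 54 mm behind the grasp point. The pads swing forward as they close: fully open they stand 13 mm farther back than shut.
Start: joints at [66.349, 4.979, 10.078, 95.1, 0, 90], TCP at [0.221, 0.504, 0.231] pointing down, gripper open.
Joint ranges: [-179.16, 179.16], [-48.56, 103.87], [-65.8, 70.77], [-126.05, 130.52], [-82.76, 87.17], [-180, 180]. Speed limits (degrees/s): [127.2, 127.2, 147.25, 180, 180, 180].

## Interface

Orientations are given as [roll, pitch, yaw] about the fixed x, y, z axes, in that order (R = Rz(yaw) Ry(pitch) Rx(roll)).
In Python, from workcell import get_obs, camera, job_done gives the robot as it stands.
- The arm moves only by the tool play_rows, never from a script. Its argument "moves" is a list of rows, each a list of 3 entries, a list of its own where there are three numbers: the turn, a rotation vector about the tool's x, y, z in degrees, then the shift along the tool's x, y, z in m, then the opening in per cent of the stroke, from 0 (shut) to 100 (fully open). A call has exactly 5 rows; each row is the pose to reach, as a shift and turn from the pose commanded when the call began, along the tool's axes at that moment; what a row does not reach only later rows make up. A row lasts 1/10 s, in which the tool goes at most 50 mm and 8.59 degrees, less where a joint would pass 70% of its speed; a pose out of reach is approached as far as the arm can. A call with a gripper value outside its range is refused whole. The fingers move at their own pace and stop on an object; "grip_force" is the grip in N (left out, the last holds). Time passes only in rows, so rows that repeat a pose let the fingers close, or fill a call up. It gives the time, the measured TCP pose, the force and the opening at its end, in the units of the state.
- get_obs(): the state, without advancing time (a new reading comes with each control period).
- camera(name): name is "scene" or "top"; returns a dict with "img" (420x560x3 uint8, red, green, blue), "fov_y" (degrees; the focal length in pixels is half the picture's height over the tangent of half this angle, whatever the lens; pixels are square), "cx", "cy" (the principal point, pixels), "k1" (the pictures are not rectified: a ray, as slopes to the right and down, at radius r is drawn at 1 + k1 r^2 times it, then the intrinsics apply), "world_from_camera" (4x4, takes a point from camera to world coordinates). Camera axes: x right, y up, looking along -z (the intrinsics and any distortion apply to the point x, -y, -z); pixel columns grow to the right and rows downward; lengths in m; the calibration is good to about 2 mm. A picture is of the moment at which its call begins. There is no depth.
- job_done(): hands the job in, once; it reports no verdict.
The state is a dict: "time": time; "q": joint angles; "qd": joint speeds; "joint_efforts": joint torques, N m; "ee_pos": TCP position; "tcp_rot": TCP orientation; "wrist_force": force on the tool from outside, world axes, zero at the start; "torque": the same for the moment, N m; "opening": finger opening in m.
Only numpy, scipy, OpenCV 4.12 (cv2) and the standard library are available. Lean on these libraries where they do the work, as an engineer would, in place of code of your own. Each camera call takes 0.05 s, during which the arm holds its last target.

## Working session

There is one attempt and no reset: what is moved stays moved. The work goes in short steps, Python scripts to look and compute and a tool call to move; the robot and the scene stay as the last step left them, time stands still between calls to the robot, and variables do not carry over. Pictures are saved under pics/ and viewed, and the job is handed in when it is done.

Besides the shell and the picture viewer there is one more tool, called after "Call:" by a JSON object that holds its "api" and its "payload", one argument or row to a line. play_rows: Moves the arm, as the interface text tells. Its arguments: {"type":"object","properties":{"moves":{"type":"array"},"grip_force":{"type":"number"}},"required":["moves"]}

```bash
ls; mkdir -p pics; cat > h.py <<'E'
import numpy as np, cv2
from workcell import get_obs, camera
def K(c):
    f=c['img'].shape[0]/2/np.tan(np.radians(c['fov_y'])/2); return f
def ray(c,u,v):
    f=K(c); x=(u-c['cx'])/f; y=(v-c['cy'])/f
    rd=np.hypot(x,y); r=rd
    for _ in range(30): r=rd/(1+c['k1']*r*r)
    s=r/rd if rd>0 else 1
    T=np.array(c['world_from_camera']); d=T[:3,:3]@np.array([x*s,-y*s,-1]); return T[:3,3],d
def onz(c,u,v,z):
    o,d=ray(c,u,v); return o+d*(z-o[2])/d[2]
def proj(c,p):
    T=np.array(c['world_from_camera']); q=T[:3,:3].T@(np.array(p)-T[:3,3]); x=q[0]/-q[2]; y=-q[1]/-q[2]
    k=1+c['k1']*(x*x+y*y); f=K(c); return c['cx']+f*x*k, c['cy']+f*y*k
def save(c,n): cv2.imwrite('pics/'+n,c['img'][:,:,::-1])
E
python3 - <<'E'
from h import *
import pickle
for n in ['scene','top']:
    c=camera(n); save(c,n+'0.png'); pickle.dump(c,open(n+'0.pkl','wb')); print(n,c['fov_y'],c['cx'],c['cy'],c['k1'],np.round(c['world_from_camera'],3))
print(get_obs())
E
```

```text
pics
scene 51.05472557465751 284.5009792331806 213.24042927246552 -0.12470324793110064 [[ 0.81  -0.368  0.456  1.118]
 [ 0.585  0.477 -0.656 -0.873]
 [ 0.024  0.798  0.602  0.83 ]
 [ 0.     0.     0.     1.   ]]
top 44.20087288523957 286.37209066538367 216.74233174568886 -0.0020264524948828853 [[-0.003  0.988 -0.154  0.257]
 [-1.    -0.005 -0.018 -0.039]
 [-0.019  0.154  0.988  1.585]
 [ 0.     0.     0.     1.   ]]
{'time': 0.1, 'q': array([ 6.63488483e+01,  5.00788674e+00,  1.00403922e+01,  9.51003355e+01,
       -2.39269245e-04,  9.00006094e+01]), 'qd': array([ 0.05338503, -0.01643309,  0.0392067 , -0.01267504, -0.03188549,
       -0.03639636]), 'joint_efforts': array([-7.11003177e-04, -5.21560264e+01,  4.65654194e+01,  1.60323962e-02,
        1.64051147e-05, -6.00950074e-06]), 'ee_pos': array([0.22056143, 0.50361616, 0.23066709]), 'tcp_rot': array([-9.00002400e+01,  6.78299568e-02,  6.63482388e+01]), 'wrist_force': array([ 0.43326581, -0.06298038, -0.22209012]), 'torque': array([-0.01906112,  0.03888263, -0.00784957]), 'opening': 0.08528992904392538}
```

View pics/scene0.png

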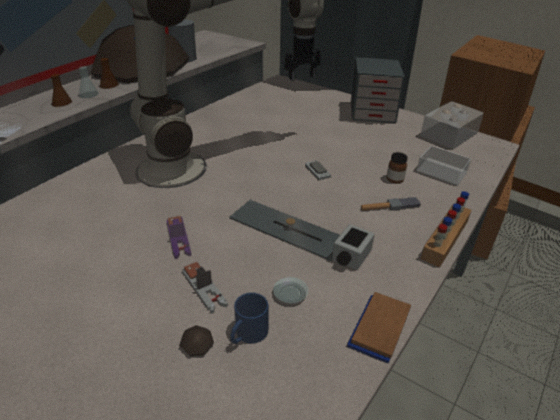

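View pics/top0.png

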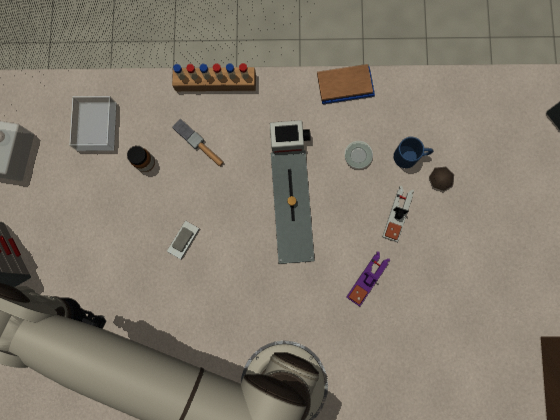

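```bash
python3 - <<'E'
import cv2
i=cv2.imread('pics/top0.png')
a=cv2.resize(i[120:320,320:460],None,fx=4,fy=4,interpolation=2)[:, :]
b=cv2.resize(i[110:280,250:335],None,fx=3.5,fy=3.5,interpolation=2)
cv2.imwrite('pics/a.png',cv2.resize(i[175:315,335:455],None,fx=4.2,fy=4.2,interpolation=2)); cv2.imwrite('pics/b.png',b)
j=cv2.imread('pics/scene0.png'); cv2.imwrite('pics/c.png',cv2.resize(j[190:340,150:400],None,fx=3.2,fy=3.2,interpolation=2))
E
```

```text
(no output)
```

View pics/a.png

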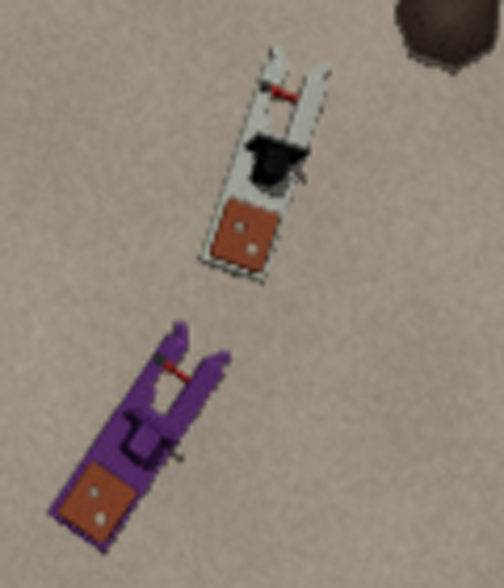

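View pics/b.png

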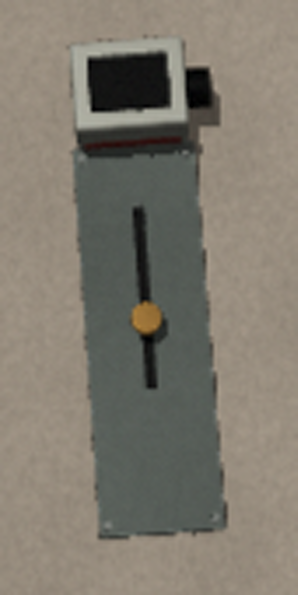

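View pics/c.png

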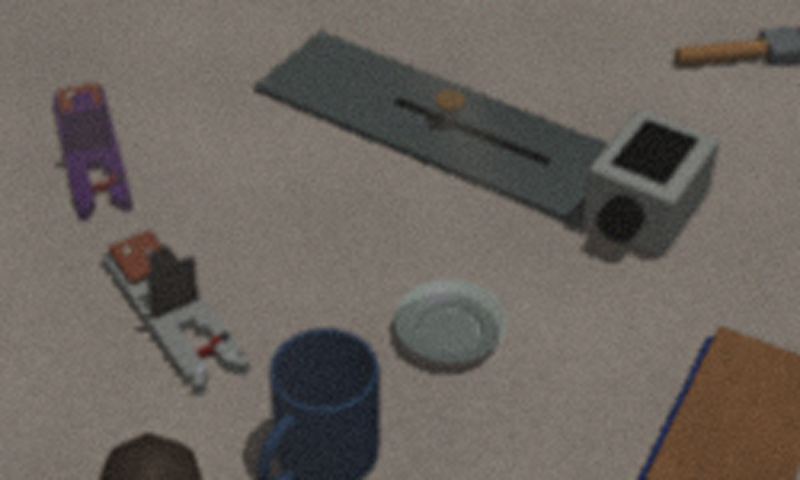

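```bash
python3 - <<'E'
from h import *
import pickle
c=pickle.load(open('top0.pkl','rb')); im=c['img']
hsv=cv2.cvtColor(im,cv2.COLOR_RGB2HSV)
print(im[150,262], im[213,395], im[220,290], im[230,395], im[212,400],im[200,292])
# sledge crop pixel stats
x0,y0,x1,y1=378,180,420,245
sub=hsv[y0:y1,x0:x1].astype(int); rgb=im[y0:y1,x0:x1].astype(int)
# bench is pinkish: r-b
d=rgb[:,:,0]-rgb[:,:,2]
for r in range(0,y1-y0,2): print(y0+r,''.join('%4d'%v for v in d[r]))
E
```

```text
[150 140 125] [92 94 87] [83 90 84] [123  62  38] [12 10 10] [151 112  55]
180   26  26  25  25  25  25  24  26  24  26  25  25  25  26  24  26  26  25  26  26  25  26  26  25  24  24  25  25  26  26  25  26  25  25  26  27  25  26  26  26  26  24
182   26  25  25  24  25  25  25  25  26  26  26  26  26  23  25  27  24  24  25  25  25  25  25  27  26  25  27  25  26  25  26  26  27  26  25  25  27  25  26  24  26  25
184   25  25  25  25  24  26  24  24  24  26  24  25  25  25  25  26  26  26  25  26  25  25  26  25  26  25  25  25  26  26  26  26  27  26  25  26  27  25  26  27  26  25
186   26  26  25  25  26  25  25  24  24  25  25  26  26  25  27  26  25  25  25  26  26  14  13  12  20  26  26  26  26  25  25  25  27  25  25  26  26  25  26  27  25  26
188   26  26  25  24  25  25  27  25  26  25  24  26  24  25  24  26  25  25  25  26  24  11   8   8  11  26  25  26  25  25  26  26  26  25  25  25  26  26  27  26  25  25
190   27  27  26  25  24  26  25  27  25  26  24  24  24  23  24  25  24  25  25  19   9   9   8   2   8  16  26  26  26  26  25  25  18  12  11  13  26  27  24
[... 3983 characters left out ...]
  24  23
238   26  26  25  26  27  25  21  13   8   5   8  11  12  22  44  54  71  78  78  41  11  24  26  27  27  26  25  25  25  26  27  24  24  25  24  24  25  25  25  26  25  25
240   24  24  27  27  26  25  26  25  26  25  24  23  12  10  11   8   7   9  11  11  14  24  25  25  27  25  25  26  25  26  26  24  25  25  26  25  24  26  25  25  25  24
242   26  25  27  27  25  27  25  26  25  24  24  25  25  26  25  25  23  24  23  14  24  25  25  25  26  27  27  25  26  26  26  26  25  25  26  26  25  25  26  25  25  25
244   24  26  26  24  25  25  26  25  26  24  25  25  24  26  25  25  25  24  25  26  25  25  25  25  26  25  26  25  26  26  25  25  25  26  24  25  25  25  25  27  25  25
```

```bash
cat > meas.py <<'E'
from h import *
def rectpts(mask,c,z,off=(0,0)):
    n,l,s,ce=cv2.connectedComponentsWithStats(mask.astype(np.uint8)*255); k=1+np.argmax(s[1:,4]); m=(l==k).astype(np.uint8)
    cs,_=cv2.findContours(m,cv2.RETR_EXTERNAL,cv2.CHAIN_APPROX_NONE); ct=max(cs,key=cv2.contourArea)[:,0]
    P=np.array([onz(c,u+off[0],v+off[1],z)[:2] for u,v in ct],np.float32)
    return P,cv2.minAreaRect((P*1000).astype(np.float32))
E
python3 - <<'E'
from meas import *
import pickle
c=pickle.load(open('top0.pkl','rb')); im=c['img'].astype(int); d=im[:,:,0]-im[:,:,2]; val=im.max(2)
def box(m,b): 
    M=np.zeros_like(m); x0,y0,x1,y1=b; M[y0:y1,x0:x1]=m[y0:y1,x0:x1]; return M
off=(378*0,0)
for z in (.006,.012):
    P,r=rectpts(box((d<17)|(d>34),(378,180,420,245)),c,z); print('sledge',z,r)
P,r=rectpts(box(val<45,(378,180,420,245)),c,.060); print('post',r)
m=box(d>34,(378,216,420,245)); P,r=rectpts(m,c,.022); print('slab',r)
P,r=rectpts(box(d<17,(265,155,320,268)),c,.008); print('bed',r, cv2.boxPoints(r))
m=box(d>50,(280,190,305,212)); ys,xs=np.nonzero(m); print('pin px',xs.mean(),ys.mean(),len(xs),onz(c,xs.mean(),ys.mean(),.036))
m=box(val<60,(280,160,305,230)); P,r=rectpts(m,c,.008); print('slot',r,len(P))
E
```

```text
sledge 0.006 ((510.2333679199219, -356.5860290527344), (54.871395111083984, 172.14073181152344), 70.11052703857422)
sledge 0.012 ((509.27197265625, -355.3797912597656), (54.662841796875, 171.48663330078125), 70.11035919189453)
post ((501.9347229003906, -347.0506896972656), (38.26568603515625, 32.65913772583008), 70.73231506347656)
slab ((456.9233703613281, -332.85418701171875), (38.948333740234375, 45.67941665649414), 69.88602447509766)
bed ((532.4498291015625, -27.607559204101562), (343.0245056152344, 112.19129943847656), 4.012310981750488) [[357.4329    16.349752]
 [365.283    -95.566574]
 [707.4668   -71.56487 ]
 [699.6167    40.351456]]
pin px 291.4 200.25 60 [ 0.54930444 -0.02602224  0.036     ]
slot ((612.6633911132812, -21.637393951416016), (83.59725189208984, 10.799504280090332), 3.489495277404785) 56
```

```bash
python3 - <<'E'
from meas import *
import pickle
c=pickle.load(open('top0.pkl','rb')); im=c['img'].astype(float); d=im[:,:,0]-im[:,:,2]
L=[];R=[]
for v in list(range(192,208))+list(range(223,235)):
    row=np.abs(d[v]-25.5); row=row[370:430]; on=np.nonzero(row>8)[0]
    a,b=on[0],on[-1]
    if v<215 or 1:
        a=a-1+(8-row[a-1])/(row[a]-row[a-1]); b=b+(row[b]-8)/(row[b]-row[b+1])
    L.append([v,*onz(c,370+a,v,.002)[:2]]);R.append([v,*onz(c,370+b,v,.012)[:2]])
L=np.array(L);R=np.array(R)
for nm,A in (('L',L),('R',R)):
  for s in (slice(0,16),slice(16,None),slice(None)):
    q=cv2.fitLine((A[s,1:]*1000).astype(np.float32),cv2.DIST_HUBER,0,.01,.01).ravel(); 
    if q[0]<0:q[:2]*=-1
    print(nm,np.degrees(np.arctan2(q[1],q[0])),q[2:], 'y at x=500',q[3]+q[1]/q[0]*(500-q[2]))
E
```

```text
L -19.998598 [ 556.1566  -343.58725] y at x=500 -323.14948
L -20.126947 [ 466.21356 -311.1868 ] y at x=500 -323.5689
L -19.846817 [ 526.1568  -332.80603] y at x=500 -323.36484
R -17.70452 [ 553.00775 -394.37   ] y at x=500 -377.44846
R -17.947662 [ 461.8515  -361.85703] y at x=500 -374.2137
R -19.606823 [ 517.3605  -381.95236] y at x=500 -375.76825
```

```bash
cat > mv.py <<'E'
from h import *
import sys
from scipy.spatial.transform import Rotation as Ro
def plan(p,yaw,roll=-90,ref=None):
    """turn/shift from current measured pose to p with tool rpy (-90,0,yaw)"""
    o=get_obs(); R0=Ro.from_euler('xyz',o['tcp_rot'],degrees=True)
    R1=Ro.from_euler('xyz',[-90,0,yaw],degrees=True)
    t=(R0.inv()*R1).as_rotvec(degrees=True); s=R0.inv().apply(np.array(p)-o['ee_pos'])
    print('t',round(o['time'],2),'pos',np.round(o['ee_pos'],4),'rot',np.round(o['tcp_rot'],2),'q',np.round(o['q'],1),'F',np.round(o['wrist_force'],2),'T',np.round(o['torque'],2),'op',round(o['opening'],4))
    print('turn',np.round(t,2),'shift',np.round(s,4))
if __name__=='__main__': plan([float(a) for a in sys.argv[1:4]],float(sys.argv[4]))
E
python3 mv.py 0.35 0.25 0.231 70.2
python3 - <<'E'
from meas import *
import pickle
c=pickle.load(open('top0.pkl','rb')); im=c['img'].astype(float); d=im[:,:,0]-im[:,:,2]
L=[];R=[]
for v in range(165,256):
    on=np.nonzero(d[v,265:325]<18)[0]; a,b=265+on[0],265+on[-1]
    a=a-1+(d[v,a-1]-18)/(d[v,a-1]-d[v,a]); b=b+(18-d[v,b])/(d[v,b+1]-d[v,b])
    L.append(onz(c,a,v,.008)[:2]);R.append(onz(c,b,v,.008)[:2])
for A in (L,R):
    q=cv2.fitLine((np.array(A)*1000).astype(np.float32),cv2.DIST_HUBER,0,.01,.01).ravel()
    print(np.degrees(np.arctan(q[1]/q[0])),q[2:],'y@549',q[3]+q[1]/q[0]*(549.3-q[2]))
E
```

```text
t 0.1 pos [0.2206 0.5036 0.2307] rot [-9.000e+01  7.000e-02  6.635e+01] q [66.3  5.  10.  95.1 -0.  90. ] F [ 0.43 -0.06 -0.22] T [-0.02  0.04 -0.01] op 0.0853
turn [-0.   -3.85 -0.07] shift [-1.804e-01 -1.000e-04 -2.203e-01]
4.0232544 [524.89514   28.425251] y@549 30.141758
4.126521 [524.1629   -84.178696] y@549 -82.36515
```

Call:
{"api": "play_rows", "payload": {
  "moves": [
    [[0, -3.85, 0], [-0.036, 0, -0.044], 100],
    [[0, -3.85, 0], [-0.072, 0, -0.088], 100],
    [[0, -3.85, 0], [-0.108, 0, -0.132], 100],
    [[0, -3.85, 0], [-0.144, 0, -0.176], 100],
    [[0, -3.85, 0], [-0.18, 0, -0.22], 100]
  ],
  "grip_force": 60
}}

```text
time: 0.6
ee_pos: [0.3346, 0.2793, 0.231]
tcp_rot: [-90.0, 0.0, 70.2]
wrist_force: [1.7, 1.3, 0.5]
opening: 0.0856
```

```bash
python3 mv.py 0.498 -0.349 0.12 70.2;python3 mv.py 0.45 0.0 0.2 70.2
```

```text
t 0.6 pos [0.3346 0.2793 0.231 ] rot [-9.000e+01  1.000e-02  7.023e+01] q [ 39.9 -10.5  -4.8  95.7  -0.   59.6] F [1.73 1.28 0.52] T [-0.02 -0.04  0.02] op 0.0856
turn [-0.    0.03 -0.01] shift [-0.536   0.1111 -0.3662]
t 0.6 pos [0.3346 0.2793 0.231 ] rot [-9.000e+01  1.000e-02  7.023e+01] q [ 39.9 -10.5  -4.8  95.7  -0.   59.6] F [1.73 1.28 0.52] T [-0.02 -0.04  0.02] op 0.0856
turn [-0.    0.03 -0.01] shift [-0.2238  0.031  -0.203 ]
```

Call:
{"api": "play_rows", "payload": {
  "moves": [
    [[0, 0, 0], [-0.04, 0, -0.03], 100],
    [[0, 0, 0], [-0.08, 0, -0.06], 100],
    [[0, 0, 0], [-0.12, 0, -0.09], 100],
    [[0, 0, 0], [-0.16, 0, -0.12], 100],
    [[0, 0, 0], [-0.2, 0, -0.15], 100]
  ]
}}

```text
time: 1.1
ee_pos: [0.4077, 0.0402, 0.2313]
tcp_rot: [-90.0, -0.0, 70.2]
wrist_force: [0.7, 0.1, 0.1]
opening: 0.0853
```

Call:
{"api": "play_rows", "payload": {
  "moves": [
    [[0, 0, 0], [-0.04, 0, -0.026], 100],
    [[0, 0, 0], [-0.08, 0, -0.052], 100],
    [[0, 0, 0], [-0.12, 0, -0.08], 100],
    [[0, 0, 0], [-0.16, 0, -0.11], 100],
    [[0, 0, 0], [-0.2, 0, -0.135], 100]
  ]
}}

```text
time: 1.6
ee_pos: [0.4671, -0.194, 0.2309]
tcp_rot: [-90.0, -0.0, 70.2]
wrist_force: [0.9, 1.0, -0.4]
opening: 0.0851
```

```bash
python3 mv.py 0.498 -0.349 0.12 70.2
```

```text
t 1.6 pos [ 0.4671 -0.194   0.2309] rot [-8.999e+01 -1.000e-02  7.017e+01] q [-22.6  -1.1   3.8  94.9   0.   -2.7] F [ 0.93  1.   -0.44] T [ 0.02 -0.1  -0.  ] op 0.0851
turn [-0.01 -0.03  0.01] shift [-0.1353  0.1109 -0.0816]
```

Call:
{"api": "play_rows", "payload": {
  "moves": [
    [[0, 0, 0], [-0.035, 0.02, -0.018], 100],
    [[0, 0, 0], [-0.07, 0.04, -0.036], 100],
    [[0, 0, 0], [-0.1, 0.07, -0.05], 100],
    [[0, 0, 0], [-0.113, 0.1, -0.057], 100],
    [[0, 0, 0], [-0.113, 0.11, -0.057], 100]
  ]
}}

```text
time: 2.1
ee_pos: [0.4808, -0.3183, 0.117]
tcp_rot: [-89.7, -0.1, 70.1]
wrist_force: [-0.2, 0.9, -0.4]
opening: 0.0855
```

```bash
python3 mv.py 0.498 -0.349 0.023 70.2; python3 - <<'E'
from h import *
c=camera('scene'); save(c,'s1.png'); cv2.imwrite('pics/s1c.png',cv2.resize(cv2.imread('pics/s1.png')[180:350,110:310],None,fx=3.5,fy=3.5))
c=camera('top'); save(c,'t1.png'); cv2.imwrite('pics/t1c.png',cv2.resize(cv2.imread('pics/t1.png')[150:260,340:460],None,fx=5,fy=5))
E
```

```text
t 2.1 pos [ 0.4808 -0.3183  0.117 ] rot [-8.969e+01 -6.000e-02  7.006e+01] q [-33.5   8.2   0.9  83.1  -0.  -13.6] F [-0.2   0.87 -0.44] T [ 0.07  0.02 -0.  ] op 0.0855
turn [-0.31 -0.14  0.06] shift [-0.0231  0.0939 -0.0272]
```

View pics/s1c.png

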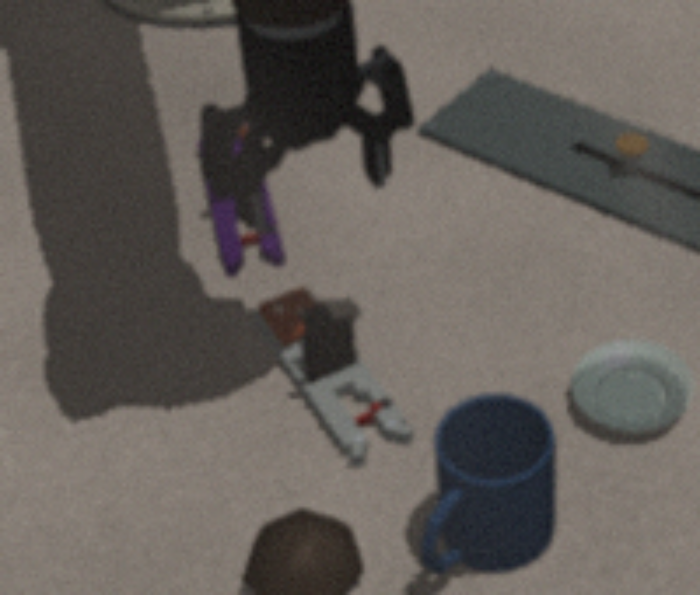

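View pics/t1c.png

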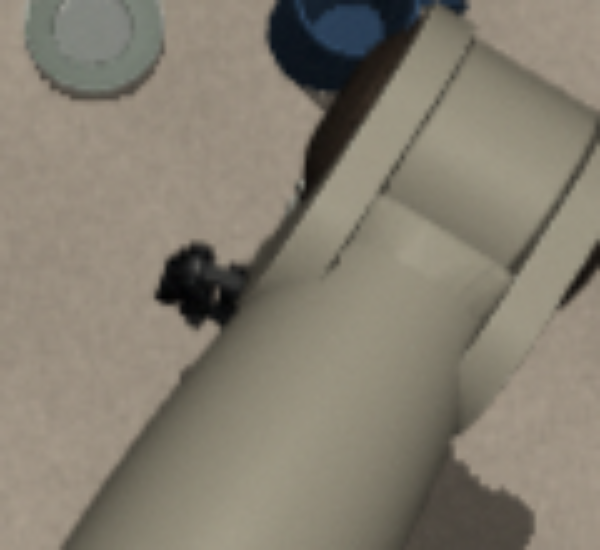

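Call:
{"api": "play_rows", "payload": {
  "moves": [
    [[0, 0, 0], [0, 0.01, 0], 100],
    [[0, 0, 0], [0, 0.02, 0], 100],
    [[0, 0, 0], [0, 0.02, 0], 100],
    [[0, 0, 0], [0, 0.02, 0], 100],
    [[0, 0, 0], [0, 0.02, 0], 100]
  ]
}}

```text
time: 2.7
ee_pos: [0.4827, -0.3173, 0.102]
tcp_rot: [-90.1, 0.0, 70.2]
wrist_force: [-0.0, -0.8, -0.4]
opening: 0.0853
```

```bash
python3 mv.py 0.498 -0.349 0.023 70.2; python3 - <<'E'
from h import *
c=camera('scene'); save(c,'s2.png'); cv2.imwrite('pics/s2c.png',cv2.resize(cv2.imread('pics/s2.png')[220:350,130:270],None,fx=4.5,fy=4.5,interpolation=2))
E
```

```text
t 2.7 pos [ 0.4827 -0.3173  0.102 ] rot [-9.006e+01  2.000e-02  7.022e+01] q [-33.3   8.1  -0.8  81.   -0.  -13.5] F [-0.02 -0.76 -0.43] T [0.02 0.03 0.01] op 0.0853
turn [ 0.06  0.02 -0.02] shift [-0.0246  0.079  -0.0251]
```

View pics/s2c.png

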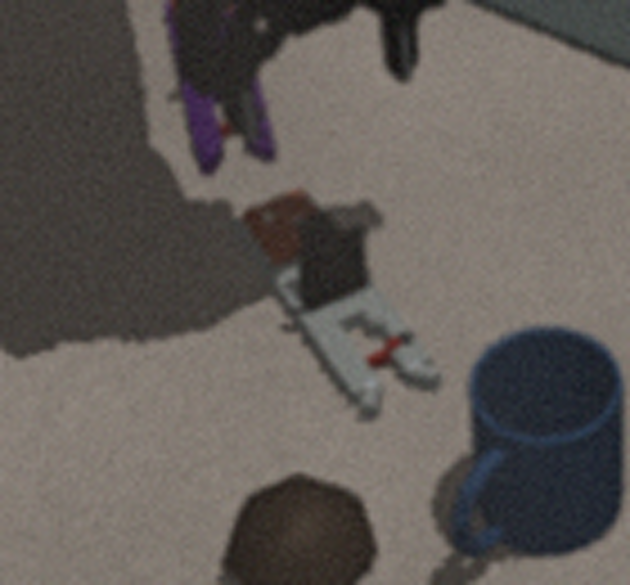

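Call:
{"api": "play_rows", "payload": {
  "moves": [
    [[0, 0, 0], [-0.012, 0, -0.012], 100],
    [[0, 0, 0], [-0.0246, 0, -0.0251], 100],
    [[0, 0, 0], [-0.0246, 0.02, -0.0251], 100],
    [[0, 0, 0], [-0.0246, 0.025, -0.0251], 100],
    [[0, 0, 0], [-0.0246, 0.025, -0.0251], 100]
  ]
}}

```text
time: 3.25
ee_pos: [0.4971, -0.3485, 0.0755]
tcp_rot: [-89.9, -0.0, 70.2]
wrist_force: [-0.3, 0.7, 0.3]
opening: 0.0854
```

```bash
python3 mv.py 0.498 -0.349 0.023 70.2; python3 - <<'E'
from h import *
c=camera('scene'); save(c,'s3.png'); cv2.imwrite('pics/s3c.png',cv2.resize(cv2.imread('pics/s3.png')[220:350,130:270],None,fx=4.5,fy=4.5,interpolation=2))
E
```

```text
t 3.25 pos [ 0.4971 -0.3485  0.0755] rot [-8.989e+01 -3.000e-02  7.020e+01] q [-35.   12.6   1.5  78.9   0.  -15.2] F [-0.28  0.67  0.28] T [-0.03 -0.03 -0.  ] op 0.0854
turn [-0.11 -0.    0.03] shift [-0.0001  0.0525 -0.0011]
```

View pics/s3c.png

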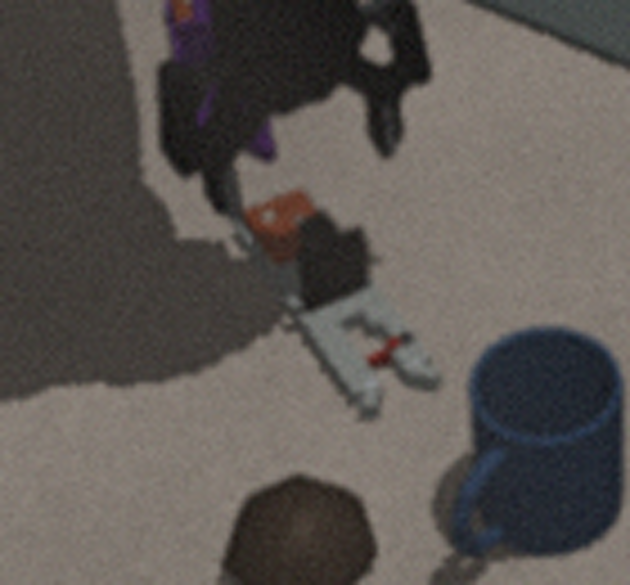

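```bash
python3 - <<'E'
from h import *
c=camera('scene')
print(proj(c,[.4971,-.3485,.0885]),[ (np.array(proj(c,[.5003+np.cos(a)*x-np.sin(a)*y,-.3497+np.sin(a)*x+np.cos(a)*y,z]))-[130,220])*4.5 for a in [np.radians(-19.8)] for x,y,z in [(17,20,60),(17,-20,60),(17,-20,12),(17,20,12),(94,17,12),(94,-17,12)] for x,y,z in [(x/1e3,y/1e3,z/1e3)]])
E
```

```text
(np.float64(197.38400484829577), np.float64(259.2703175820844)) [array([357.15870502, 222.60030603]), array([291.34854606, 250.26218005]), array([300.3352999 , 311.11040585]), array([364.21575644, 283.33288106]), array([424.11719305, 372.14735452]), array([368.08727508, 398.03585762])]
```

Call:
{"api": "play_rows", "payload": {
  "moves": [
    [[0, 0, 0], [0, 0.015, -0.0025], 100],
    [[0, 0, 0], [0, 0.03, -0.0025], 100],
    [[0, 0, 0], [0, 0.045, -0.0025], 100],
    [[0, 0, 0], [0, 0.0525, -0.0025], 100],
    [[0, 0, 0], [0, 0.0525, -0.0025], 100]
  ]
}}

```text
time: 3.85
ee_pos: [0.4991, -0.3492, 0.0217]
tcp_rot: [-89.8, -0.0, 70.2]
wrist_force: [0.2, 0.1, -0.2]
opening: 0.0854
```

Call:
{"api": "play_rows", "payload": {
  "moves": [
    [[0, 0, 0], [0, 0, 0], 0],
    [[0, 0, 0], [0, 0, 0], 0],
    [[0, 0, 0], [0, 0, 0], 0],
    [[0, 0, 0], [0, 0, 0], 0],
    [[0, 0, 0], [0, 0, 0], 0]
  ],
  "grip_force": 60
}}

```text
time: 4.35
ee_pos: [0.5002, -0.35, 0.0242]
tcp_rot: [-90.0, 0.0, 70.2]
wrist_force: [0.2, 2.0, 1.6]
opening: 0.0174
```

Call:
{"api": "play_rows", "payload": {
  "moves": [
    [[0, 0, 0], [0, 0, 0], 0],
    [[0, 0, 0], [0, 0, 0], 0],
    [[0, 0, 0], [0, 0, 0], 0],
    [[0, 0, 0], [0, 0, 0], 0],
    [[0, 0, 0], [0, 0, 0], 0]
  ]
}}

```text
time: 4.85
ee_pos: [0.5002, -0.3499, 0.0243]
tcp_rot: [-90.0, 0.0, 70.2]
wrist_force: [0.4, 1.4, 6.2]
opening: 0.017
```

```bash
python3 mv.py 0.498 -0.349 0.12 70.2; python3 - <<'E'
from h import *
c=camera('scene'); save(c,'s4.png'); cv2.imwrite('pics/s4c.png',cv2.resize(cv2.imread('pics/s4.png')[220:350,130:270],None,fx=4.5,fy=4.5,interpolation=2))
E
```

```text
t 4.85 pos [ 0.5002 -0.3499  0.0243] rot [-9.004e+01  1.000e-02  7.020e+01] q [-35.   14.2  -2.5  73.3   0.  -15.2] F [0.37 1.36 6.21] T [ 0.16  0.06 -0.02] op 0.017
turn [ 0.04  0.   -0.01] shift [ 0.0001 -0.0958  0.0023]
```

View pics/s4c.png

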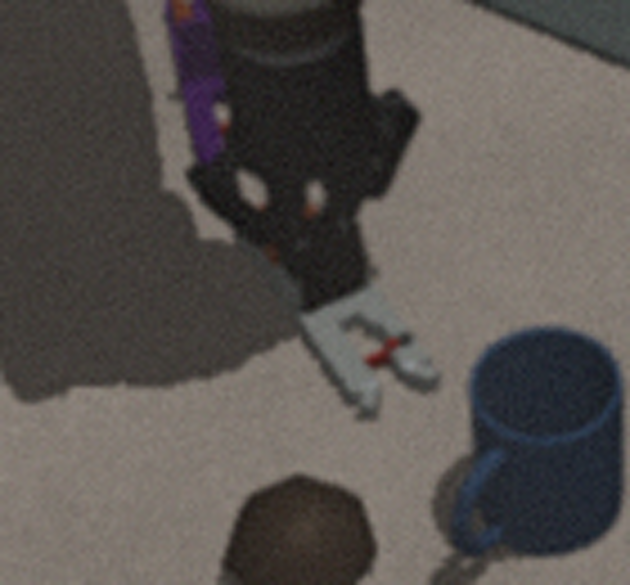

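Call:
{"api": "play_rows", "payload": {
  "moves": [
    [[0, 0, 0], [0, -0.01, 0], 0],
    [[0, 0, 0], [0, -0.03, 0], 0],
    [[0, 0, 0], [0, -0.05, 0], 0],
    [[0, 0, 0], [0, -0.075, 0], 0],
    [[0, 0, 0], [0, -0.1, 0], 0]
  ],
  "grip_force": 80
}}

```text
time: 5.4
ee_pos: [0.4994, -0.3496, 0.1241]
tcp_rot: [-89.9, -0.0, 70.2]
wrist_force: [0.9, 0.1, -2.9]
opening: 0.0168
```

```bash
python3 mv.py 0.437 -0.034 0.09 94.07; python3 - <<'E'
from h import *
c=camera('scene'); save(c,'s5.png'); cv2.imwrite('pics/s5c.png',cv2.resize(cv2.imread('pics/s5.png')[160:350,110:330],None,fx=3,fy=3,interpolation=2))
E
```

```text
t 5.4 pos [ 0.4994 -0.3496  0.1241] rot [-8.990e+01 -2.000e-02  7.019e+01] q [-35.   12.5   6.6  84.3  -0.  -15.2] F [ 0.86  0.05 -2.91] T [-0.05 -0.09 -0.01] op 0.0168
turn [ -0.1  -23.88   0.04] shift [0.2757 0.0345 0.1656]
```

View pics/s5c.png

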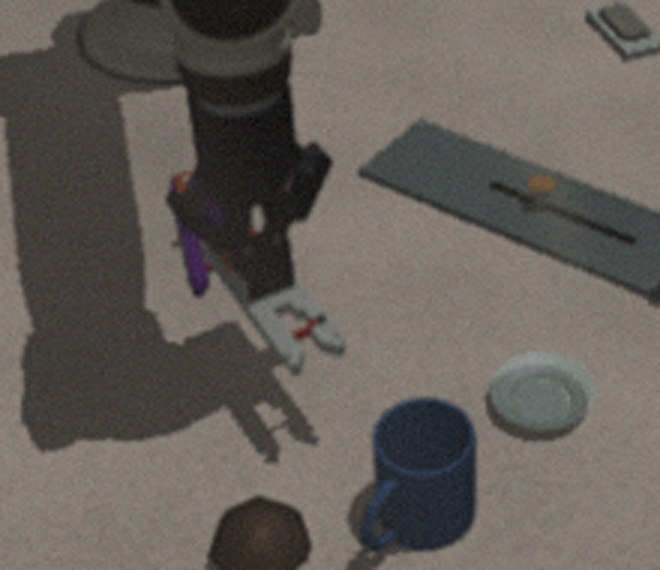

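Call:
{"api": "play_rows", "payload": {
  "moves": [
    [[0, -3, 0], [0.02, 0, 0.012], 0],
    [[0, -8, 0], [0.05, 0, 0.03], 0],
    [[0, -13, 0], [0.08, 0, 0.05], 0],
    [[0, -18, 0], [0.12, 0, 0.072], 0],
    [[0, -23.9, 0], [0.16, 0, 0.095], 0]
  ]
}}

```text
time: 5.95
ee_pos: [0.4638, -0.1658, 0.1228]
tcp_rot: [-89.9, -0.0, 94.3]
wrist_force: [1.6, 0.7, -3.6]
opening: 0.0172
```

```bash
python3 mv.py 0.437 -0.034 0.11 94.07
```

```text
t 5.95 pos [ 0.4638 -0.1658  0.1228] rot [-8.994e+01 -3.000e-02  9.425e+01] q [-19.7  -3.6 -10.6  83.1  -0.  -23.9] F [ 1.56  0.74 -3.59] T [ 0.05 -0.07 -0.03] op 0.0172
turn [-0.06  0.18  0.03] shift [0.1334 0.0128 0.017 ]
```

Call:
{"api": "play_rows", "payload": {
  "moves": [
    [[0, 0, 0], [0.03, 0, 0.004], 0],
    [[0, 0, 0], [0.065, 0.002, 0.008], 0],
    [[0, 0, 0], [0.1, 0.006, 0.013], 0],
    [[0, 0, 0], [0.125, 0.012, 0.017], 0],
    [[0, 0, 0], [0.134, 0.014, 0.018], 0]
  ]
}}

```text
time: 6.45
ee_pos: [0.4361, -0.033, 0.1087]
tcp_rot: [-89.9, -0.0, 94.2]
wrist_force: [0.2, -0.6, -3.6]
opening: 0.0171
```

Call:
{"api": "play_rows", "payload": {
  "moves": [
    [[0, 0, 0], [0, 0.01, 0], 0],
    [[0, 0, 0], [0, 0.02, 0], 0],
    [[0, 0, 0], [0, 0.03, 0], 0],
    [[0, 0, 0], [0, 0.04, 0], 0],
    [[0, 0, 0], [0, 0.04, 0], 0]
  ]
}}

```text
time: 6.95
ee_pos: [0.4364, -0.0353, 0.0678]
tcp_rot: [-89.8, -0.0, 94.0]
wrist_force: [-0.3, 0.5, -2.7]
opening: 0.0167
```

```bash
python3 mv.py 0.437 -0.034 0.0343 94.07; python3 - <<'E'
from h import *
import pickle
c=camera('scene'); save(c,'s6.png'); pickle.dump(c,open('s6.pkl','wb')); cv2.imwrite('pics/s6c.png',cv2.resize(cv2.imread('pics/s6.png')[150:280,200:380],None,fx=4,fy=4,interpolation=2))
c=camera('top'); save(c,'t6.png'); pickle.dump(c,open('t6.pkl','wb'));cv2.imwrite('pics/t6c.png',cv2.resize(cv2.imread('pics/t6.png')[120:290,230:360],None,fx=3.5,fy=3.5,interpolation=2))
E
```

```text
t 6.95 pos [ 0.4364 -0.0353  0.0678] rot [-8.984e+01 -2.000e-02  9.404e+01] q [ -4.6 -10.3 -22.7  77.8  -0.   -8.7] F [-0.28  0.52 -2.73] T [ 0.04 -0.05  0.02] op 0.0167
turn [-0.16 -0.03  0.02] shift [ 0.0012  0.0335 -0.0008]
```

View pics/s6c.png

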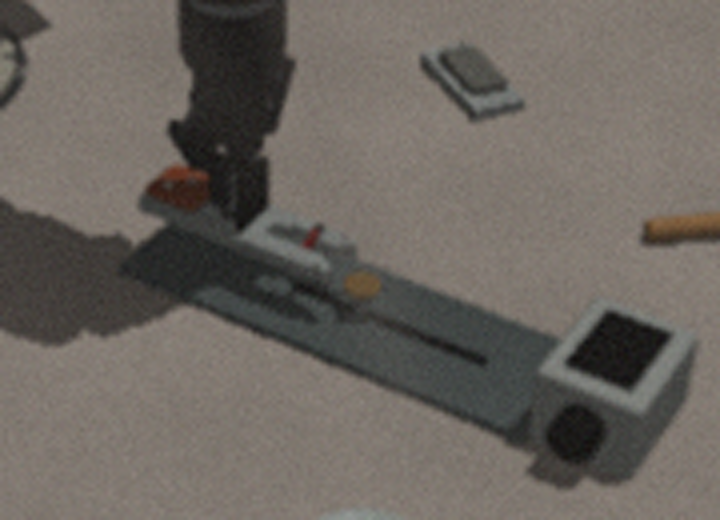

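View pics/t6c.png

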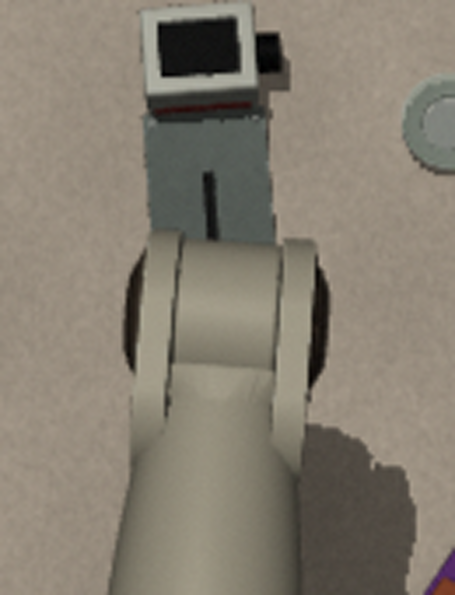

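```bash
python3 - <<'E'
from h import *
import pickle
c=pickle.load(open('s6.pkl','rb'))
o=np.array([.4364,-.0353]); a=np.radians(4.04); z0=.0678-.0243
def P(x,y,z):
    w=[o[0]+np.cos(a)*x-np.sin(a)*y,o[1]+np.sin(a)*x+np.cos(a)*y,z]; return w
for nm,x,y,z in [('tipR',.094,-.018,.012),('tipL',.094,.018,.012),('tipRb',.094,-.018,.0),('rearR',-.075,-.024,.0),('latch',.062,0,.012)]:
    print(nm,np.round((np.array(proj(c,P(x,y,z+z0)))-[200,150])*4))
print('pinhead',(np.array(proj(c,[.5493,-.026,.036]))-[200,150])*4, 'base',(np.array(proj(c,[.5493,-.026,.008]))-[200,150])*4)
E
python3 - <<'E'
import cv2
cv2.imwrite('pics/s6d.png',cv2.resize(cv2.imread('pics/s6.png')[185:235,230:310],None,fx=10,fy=10,interpolation=2))
E
```

```text
tipR [324. 264.]
tipL [350. 240.]
tipRb [323. 277.]
rearR [133. 207.]
latch [300. 237.]
pinhead [359.46058623 280.80601659] base [358.2859239  310.46341422]
```

View pics/s6d.png

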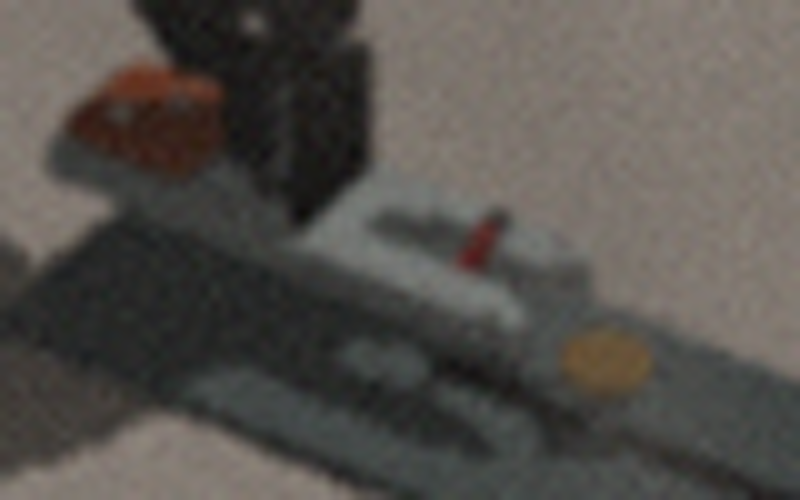

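Call:
{"api": "play_rows", "payload": {
  "moves": [
    [[0, 0, 0], [0, 0.008, 0], 0],
    [[0, 0, 0], [0, 0.016, 0], 0],
    [[0, 0, 0], [0, 0.024, 0], 0],
    [[0, 0, 0], [0, 0.031, 0], 0],
    [[0, 0, 0], [0, 0.031, 0], 0]
  ]
}}

```text
time: 7.55
ee_pos: [0.4365, -0.0347, 0.0375]
tcp_rot: [-89.9, -0.0, 94.1]
wrist_force: [-0.2, 0.1, -3.8]
opening: 0.0171
```

```bash
python3 mv.py 0.436 -0.034 0.0333 94.07
```

```text
t 7.55 pos [ 0.4365 -0.0347  0.0375] rot [-8.989e+01 -2.000e-02  9.410e+01] q [ -4.5  -9.6 -25.5  74.2  -0.   -8.6] F [-0.22  0.13 -3.77] T [ 0.01  0.02 -0.02] op 0.0171
turn [-0.11  0.03  0.02] shift [0.0007 0.0042 0.0005]
```

Call:
{"api": "play_rows", "payload": {
  "moves": [
    [[0, 0, 0], [0.0005, 0.001, 0], 0],
    [[0, 0, 0], [0.0005, 0.002, 0], 0],
    [[0, 0, 0], [0.0005, 0.003, 0], 0],
    [[0, 0, 0], [0.0005, 0.003, 0], 0],
    [[0, 0, 0], [0.0005, 0.003, 0], 0]
  ]
}}

```text
time: 8.05
ee_pos: [0.4373, -0.0343, 0.0359]
tcp_rot: [-90.0, 0.0, 94.1]
wrist_force: [0.3, -0.6, -3.9]
opening: 0.0169
```

Call:
{"api": "play_rows", "payload": {
  "moves": [
    [[0, 0, 0], [0, 0.0005, 0], 0],
    [[0, 0, 0], [0, 0.001, 0], 0],
    [[0, 0, 0], [0, 0.0015, 0], 0],
    [[0, 0, 0], [0, 0.0015, 0], 0],
    [[0, 0, 0], [0, 0.0015, 0], 0]
  ]
}}

```text
time: 8.55
ee_pos: [0.4372, -0.0343, 0.0342]
tcp_rot: [-90.0, 0.0, 94.1]
wrist_force: [0.2, -0.4, -4.3]
opening: 0.0171
```

```bash
python3 mv.py 0.436 -0.034 0.0323 94.07; python3 - <<'E'
from h import *
c=camera('scene'); save(c,'s7.png');cv2.imwrite('pics/s7d.png',cv2.resize(cv2.imread('pics/s7.png')[185:245,220:310],None,fx=8,fy=8,interpolation=2))
E
```

```text
t 8.55 pos [ 0.4372 -0.0343  0.0342] rot [-90.    0.   94.1] q [ -4.5  -9.5 -25.8  73.7  -0.   -8.6] F [ 0.22 -0.39 -4.25] T [ 0.04  0.05 -0.04] op 0.0171
turn [-0.    0.03 -0.  ] shift [0.0003 0.0019 0.0012]
```

View pics/s7d.png

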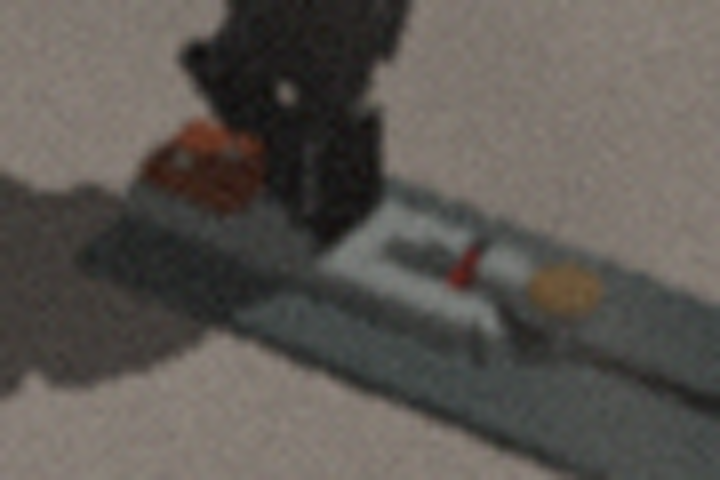

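Call:
{"api": "play_rows", "payload": {
  "moves": [
    [[0, 0, 0], [0, 0.0005, 0], 0],
    [[0, 0, 0], [0, 0.001, 0], 0],
    [[0, 0, 0], [0, 0.0015, 0], 0],
    [[0, 0, 0], [0, 0.0015, 0], 0],
    [[0, 0, 0], [0, 0.0015, 0], 0]
  ]
}}

```text
time: 9.1
ee_pos: [0.4372, -0.0343, 0.0327]
tcp_rot: [-90.0, -0.0, 94.1]
wrist_force: [-0.3, 0.1, -4.2]
opening: 0.0168
```

Call:
{"api": "play_rows", "payload": {
  "moves": [
    [[0, 0, 0], [0, 0, -0.004], 0],
    [[0, 0, 0], [0, 0, -0.008], 0],
    [[0, 0, 0], [0, 0, -0.012], 0],
    [[0, 0, 0], [0, 0, -0.016], 0],
    [[0, 0, 0], [0, 0, -0.02], 0]
  ]
}}

```text
time: 9.6
ee_pos: [0.4576, -0.0328, 0.0328]
tcp_rot: [-90.0, 0.0, 94.1]
wrist_force: [-1.0, 0.4, -4.2]
opening: 0.0171
```

Call:
{"api": "play_rows", "payload": {
  "moves": [
    [[0, 0, 0], [0, 0, -0.003], 0],
    [[0, 0, 0], [0, 0, -0.006], 0],
    [[0, 0, 0], [0, 0, -0.009], 0],
    [[0, 0, 0], [0, 0, -0.012], 0],
    [[0, 0, 0], [0, 0, -0.015], 0]
  ]
}}

```text
time: 10.1
ee_pos: [0.4724, -0.0318, 0.0328]
tcp_rot: [-90.0, -0.0, 94.1]
wrist_force: [0.5, -0.2, -3.2]
opening: 0.0169
```

```bash
python3 mv.py 0.436 -0.034 0.0323 94.07; python3 - <<'E'
from h import *
c=camera('scene'); save(c,'s8.png');cv2.imwrite('pics/s8d.png',cv2.resize(cv2.imread('pics/s8.png')[185:245,220:310],None,fx=8,fy=8,interpolation=2))
E
```

```text
t 10.1 pos [ 0.4724 -0.0318  0.0328] rot [-90.    -0.    94.09] q [ -3.8  -4.6 -21.5  73.1   0.   -7.9] F [ 0.54 -0.18 -3.21] T [ 0.   -0.04 -0.04] op 0.0169
turn [0.   0.02 0.  ] shift [0.0004 0.0005 0.0365]
```

View pics/s8d.png

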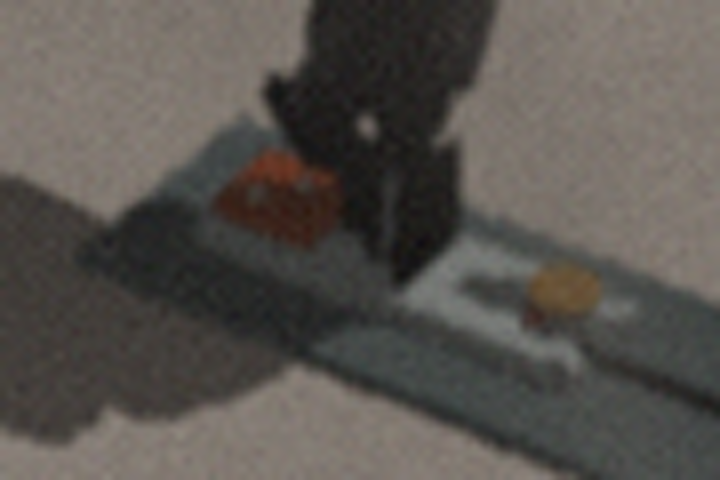

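Call:
{"api": "play_rows", "payload": {
  "moves": [
    [[0, 0, 0], [0, 0, -0.002], 0],
    [[0, 0, 0], [0, 0, -0.004], 0],
    [[0, 0, 0], [0, 0, -0.006], 0],
    [[0, 0, 0], [0, 0, -0.008], 0],
    [[0, 0, 0], [0, 0, -0.01], 0]
  ]
}}

```text
time: 10.65
ee_pos: [0.4821, -0.031, 0.0328]
tcp_rot: [-90.0, -0.0, 94.1]
wrist_force: [-3.2, -0.8, -2.1]
opening: 0.0175
```

Call:
{"api": "play_rows", "payload": {
  "moves": [
    [[0, 0, 0], [0, 0, -0.002], 0],
    [[0, 0, 0], [0, 0, -0.004], 0],
    [[0, 0, 0], [0, 0, -0.006], 0],
    [[0, 0, 0], [0, 0, -0.008], 0],
    [[0, 0, 0], [0, 0, -0.01], 0]
  ]
}}

```text
time: 11.15
ee_pos: [0.4923, -0.0303, 0.0328]
tcp_rot: [-90.0, 0.0, 94.1]
wrist_force: [-1.7, -0.7, -2.0]
opening: 0.0168
```

```bash
cat > look.py <<'E'
from h import *
import sys
n=sys.argv[1]
c=camera('scene'); save(c,n+'.png'); im=c['img'].astype(int)
hsv=cv2.cvtColor(c['img'],cv2.COLOR_RGB2HSV)
m=(hsv[:,:,0]>12)&(hsv[:,:,0]<25)&(hsv[:,:,1]>105); m[:,:250]=0; m[:,345:]=0; m[:190]=0; m[:,:][265:]=0
k,l,s,ce=cv2.connectedComponentsWithStats(m.astype(np.uint8)); 
if k>1:
    i=1+np.argmax(s[1:,4]); u,v=ce[i]; w=onz(c,u,v,.036); print('pin',u,v,s[i,4],np.round(w,4))
    x0,y0=max(int(u)-55,0),int(v)-38
    cv2.imwrite('pics/'+n+'d.png',cv2.resize(c['img'][y0:y0+60,x0:x0+90][:,:,::-1],None,fx=8,fy=8,interpolation=2))
    e=(w[:2]-get_obs()['ee_pos'][:2]); print('pin-TCP along',e@[np.cos(np.radians(4.07)),np.sin(np.radians(4.07))])
E
python3 mv.py 0.436 -0.034 0.0323 94.07; python3 look.py s9
```

```text
t 11.15 pos [ 0.4923 -0.0303  0.0328] rot [-90.    0.   94.1] q [ -3.5  -1.8 -18.9  72.9  -0.   -7.6] F [-1.72 -0.69 -1.98] T [-0.09  0.4  -0.02] op 0.0168
turn [-0.    0.03 -0.  ] shift [0.0004 0.0005 0.0564]
pin 294.8787878787879 222.36363636363637 33 [ 0.5669 -0.0254  0.036 ]
pin-TCP along 0.0744933230570293
```

View pics/s9d.png

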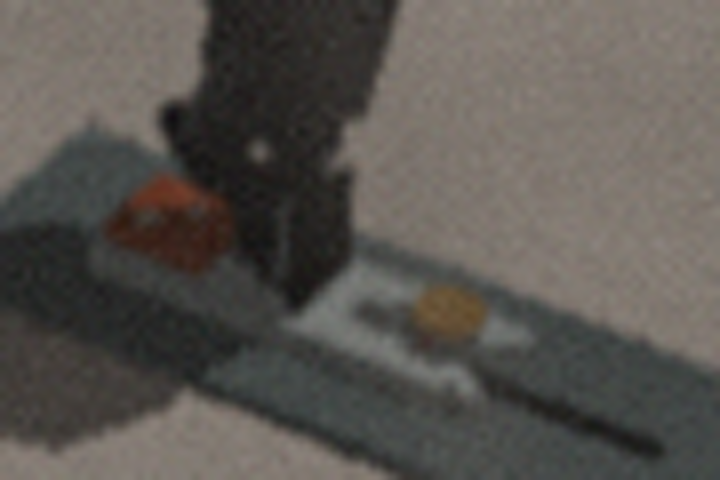

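Call:
{"api": "play_rows", "payload": {
  "moves": [
    [[0, 0, 0], [0, 0, -0.002], 0],
    [[0, 0, 0], [0, 0, -0.004], 0],
    [[0, 0, 0], [0, 0, -0.006], 0],
    [[0, 0, 0], [0, 0, -0.008], 0],
    [[0, 0, 0], [0, 0, -0.01], 0]
  ]
}}

```text
time: 11.7
ee_pos: [0.5022, -0.0296, 0.0328]
tcp_rot: [-90.0, 0.0, 94.1]
wrist_force: [-1.9, -0.1, -2.6]
opening: 0.0168
```

Call:
{"api": "play_rows", "payload": {
  "moves": [
    [[0, 0, 0], [0, 0, -0.002], 0],
    [[0, 0, 0], [0, 0, -0.004], 0],
    [[0, 0, 0], [0, 0, -0.006], 0],
    [[0, 0, 0], [0, 0, -0.008], 0],
    [[0, 0, 0], [0, 0, -0.01], 0]
  ]
}}

```text
time: 12.2
ee_pos: [0.5122, -0.0289, 0.0327]
tcp_rot: [-90.0, 0.0, 94.1]
wrist_force: [-1.8, 0.3, -3.2]
opening: 0.0172
```

```bash
python3 mv.py 0.436 -0.034 0.0323 94.07; python3 look.py s10
```

```text
t 12.2 pos [ 0.5122 -0.0289  0.0327] rot [-90.    0.   94.1] q [ -3.2   0.9 -16.2  72.9  -0.   -7.3] F [-1.81  0.25 -3.23] T [-0.07  0.43 -0.07] op 0.0172
turn [-0.    0.03 -0.  ] shift [0.0003 0.0005 0.0764]
pin 300.6764705882353 224.91176470588235 34 [ 0.5871 -0.025   0.036 ]
pin-TCP along 0.07465617126381476
```

Call:
{"api": "play_rows", "payload": {
  "moves": [
    [[0, 0, 0], [0, 0, -0.002], 0],
    [[0, 0, 0], [0, 0, -0.004], 0],
    [[0, 0, 0], [0, 0, -0.006], 0],
    [[0, 0, 0], [0, 0, -0.008], 0],
    [[0, 0, 0], [0, 0, -0.01], 0]
  ]
}}

```text
time: 12.75
ee_pos: [0.5214, -0.0281, 0.0327]
tcp_rot: [-89.9, -0.0, 94.1]
wrist_force: [-8.0, -0.0, 1.8]
opening: 0.0173
```

Call:
{"api": "play_rows", "payload": {
  "moves": [
    [[0, 0, 0], [0, 0, -0.002], 0],
    [[0, 0, 0], [0, 0, -0.004], 0],
    [[0, 0, 0], [0, 0, -0.006], 0],
    [[0, 0, 0], [0, 0, -0.008], 0],
    [[0, 0, 0], [0, 0, -0.01], 0]
  ]
}}

```text
time: 13.25
ee_pos: [0.5295, -0.027, 0.0326]
tcp_rot: [-89.7, -0.1, 94.1]
wrist_force: [-16.3, 4.1, 6.3]
opening: 0.017
```

```bash
python3 mv.py 0.436 -0.034 0.0323 94.07; python3 look.py s11
```

```text
t 13.25 pos [ 0.5295 -0.027   0.0326] rot [-8.970e+01 -8.000e-02  9.412e+01] q [ -2.9   3.5 -13.5  73.3   0.   -7.1] F [-16.27   4.12   6.28] T [0.58 2.9  0.22] op 0.017
turn [-0.3   0.05  0.08] shift [-0.0003  0.0008  0.0937]
pin 302.5365853658537 225.70731707317074 41 [ 0.5934 -0.0248  0.036 ]
pin-TCP along 0.06339023039357876
```

Call:
{"api": "play_rows", "payload": {
  "moves": [
    [[0, 0, 0], [0, 0, 0], 0],
    [[0, 0, 0], [0, 0, 0], 0],
    [[0, 0, 0], [0, 0, 0], 0],
    [[0, 0, 0], [0, 0, 0], 0],
    [[0, 0, 0], [0, 0, 0], 0]
  ]
}}

```text
time: 13.8
ee_pos: [0.5301, -0.0268, 0.0325]
tcp_rot: [-89.8, -0.1, 94.1]
wrist_force: [-12.3, 3.3, 3.2]
opening: 0.017
```

```bash
python3 mv.py 0.436 -0.034 0.0323 94.07; python3 look.py s12
```

```text
t 13.8 pos [ 0.5301 -0.0268  0.0325] rot [-8.978e+01 -9.000e-02  9.414e+01] q [ -2.9   3.5 -13.5  73.2   0.1  -7.1] F [-12.33   3.32   3.2 ] T [0.63 2.33 0.2 ] op 0.017
turn [-0.22  0.07  0.09] shift [-0.0004  0.0006  0.0944]
pin 302.47727272727275 225.77272727272728 44 [ 0.5935 -0.0251  0.036 ]
pin-TCP along 0.0632741409591584
```

View pics/s12d.png

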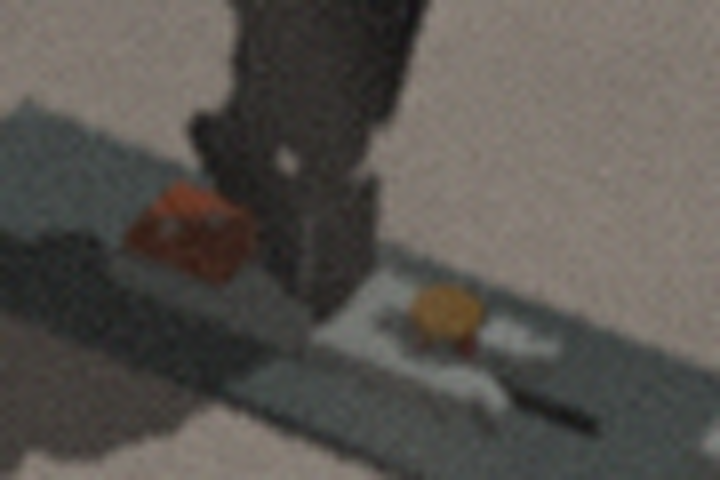

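```bash
python3 - <<'E'
import cv2
im=cv2.imread('pics/s12.png')[205:245,280:330]
cv2.imwrite('pics/s12e.png',cv2.convertScaleAbs(cv2.resize(im,None,fx=15,fy=15,interpolation=2),alpha=1.8))
im=cv2.imread('pics/s9.png')[205:245,272:322]
cv2.imwrite('pics/s9e.png',cv2.convertScaleAbs(cv2.resize(im,None,fx=15,fy=15,interpolation=2),alpha=1.8))
E
```

```text
(no output)
```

View pics/s12e.png

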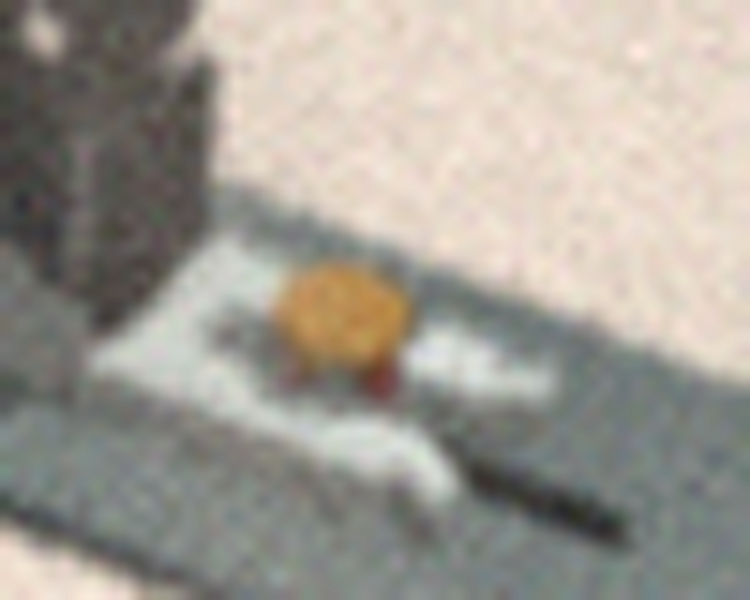

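View pics/s9e.png

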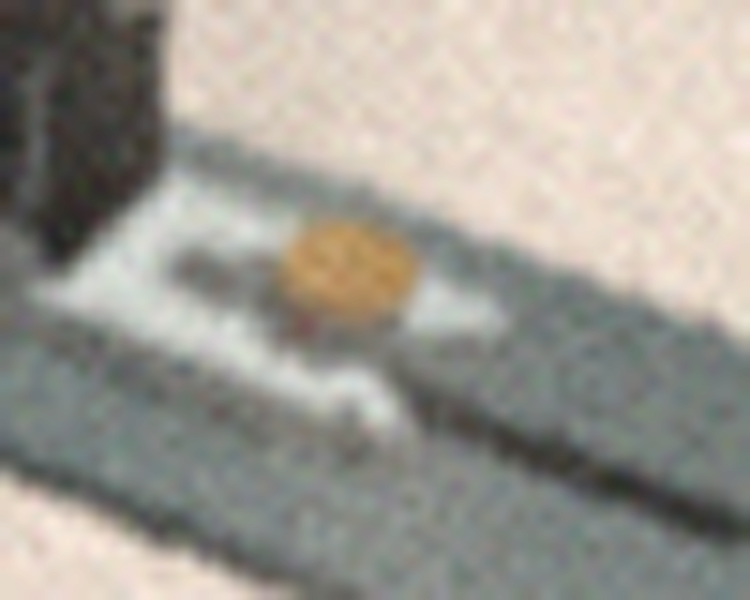

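Call:
{"api": "play_rows", "payload": {
  "moves": [
    [[0, 0, 0], [0, -0.0003, -0.001], 0],
    [[0, 0, 0], [0, -0.0006, -0.002], 0],
    [[0, 0, 0], [0, -0.0006, -0.003], 0],
    [[0, 0, 0], [0, -0.0006, -0.004], 0],
    [[0, 0, 0], [0, -0.0006, -0.005], 0]
  ]
}}

```text
time: 14.35
ee_pos: [0.5356, -0.0262, 0.0328]
tcp_rot: [-89.8, -0.1, 94.2]
wrist_force: [-8.3, 4.3, -2.7]
opening: 0.0171
```

```bash
python3 mv.py 0.436 -0.034 0.0323 94.07; python3 look.py s13
```

```text
t 14.35 pos [ 0.5356 -0.0262  0.0328] rot [-89.82  -0.11  94.15] q [ -2.9   4.2 -12.7  73.2   0.1  -7. ] F [-8.34  4.3  -2.72] T [0.95 1.55 0.2 ] op 0.0171
turn [-0.18  0.08  0.11] shift [-0.0005  0.0008  0.0999]
pin 302.65 225.6 40 [ 0.5934 -0.0242  0.036 ]
pin-TCP along 0.05749007538221833
```

Call:
{"api": "play_rows", "payload": {
  "moves": [
    [[0, 0, 0], [0.0003, 0, -0.001], 0],
    [[0, 0, 0], [0.0006, 0, -0.002], 0],
    [[0, 0, 0], [0.0008, 0, -0.003], 0],
    [[0, 0, 0], [0.0008, 0, -0.004], 0],
    [[0, 0, 0], [0.0008, 0, -0.005], 0]
  ]
}}

```text
time: 14.9
ee_pos: [0.5412, -0.0252, 0.0328]
tcp_rot: [-89.9, -0.1, 94.1]
wrist_force: [-5.5, 4.3, -3.1]
opening: 0.0171
```

Call:
{"api": "play_rows", "payload": {
  "moves": [
    [[0, 0, 0], [0, 0, -0.001], 0],
    [[0, 0, 0], [0, 0, -0.002], 0],
    [[0, 0, 0], [0, 0, -0.003], 0],
    [[0, 0, 0], [0, 0, -0.004], 0],
    [[0, 0, 0], [0, 0, -0.005], 0]
  ]
}}

```text
time: 15.4
ee_pos: [0.5476, -0.0252, 0.0336]
tcp_rot: [-90.1, -0.0, 94.1]
wrist_force: [-0.1, 0.0, -2.6]
opening: 0.017
```

```bash
python3 mv.py 0.436 -0.034 0.0323 94.07; python3 look.py s14
```

```text
t 15.4 pos [ 0.5476 -0.0252  0.0336] rot [-9.007e+01 -4.000e-02  9.412e+01] q [ -2.7   5.5 -11.2  73.1   0.   -6.8] F [-0.14  0.04 -2.62] T [-0.25 -0.   -0.  ] op 0.017
turn [0.07 0.05 0.04] shift [-0.0007  0.0011  0.1119]
pin 302.4146341463415 225.65853658536585 41 [ 0.593  -0.0248  0.036 ]
pin-TCP along 0.04525563698963804
```

View pics/s14d.png

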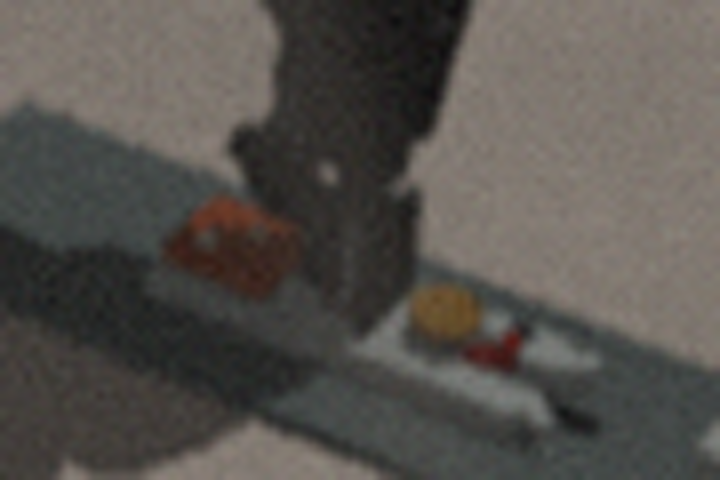

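Call:
{"api": "play_rows", "payload": {
  "moves": [
    [[0, 0, 0], [0, 0.0002, -0.0005], 0],
    [[0, 0, 0], [0, 0.0004, -0.001], 0],
    [[0, 0, 0], [0, 0.0006, -0.0015], 0],
    [[0, 0, 0], [0, 0.0006, -0.002], 0],
    [[0, 0, 0], [0, 0.0006, -0.0025], 0]
  ]
}}

```text
time: 15.95
ee_pos: [0.5495, -0.0255, 0.0328]
tcp_rot: [-90.0, 0.0, 94.1]
wrist_force: [-0.2, 0.2, -3.9]
opening: 0.0168
```

Call:
{"api": "play_rows", "payload": {
  "moves": [
    [[0, 0, 0], [0, 0, -0.0003], 0],
    [[0, 0, 0], [0, 0, -0.0006], 0],
    [[0, 0, 0], [0, 0, -0.0009], 0],
    [[0, 0, 0], [0, 0, -0.0012], 0],
    [[0, 0, 0], [0, 0, -0.0015], 0]
  ]
}}

```text
time: 16.45
ee_pos: [0.5509, -0.0253, 0.0328]
tcp_rot: [-90.0, 0.0, 94.1]
wrist_force: [0.1, 1.4, -4.1]
opening: 0.0172
```

```bash
python3 mv.py 0.436 -0.034 0.0323 94.07; python3 look.py s15
```

```text
t 16.45 pos [ 0.5509 -0.0253  0.0328] rot [-90.    0.   94.1] q [ -2.6   6.1 -10.8  73.2  -0.   -6.7] F [ 0.12  1.39 -4.06] T [-0.01  0.04 -0.03] op 0.0172
turn [-0.    0.03 -0.  ] shift [-0.0005  0.0005  0.1152]
pin 302.3658536585366 225.58536585365854 41 [ 0.5927 -0.0246  0.036 ]
pin-TCP along 0.041679136108644585
```

View pics/s15d.png

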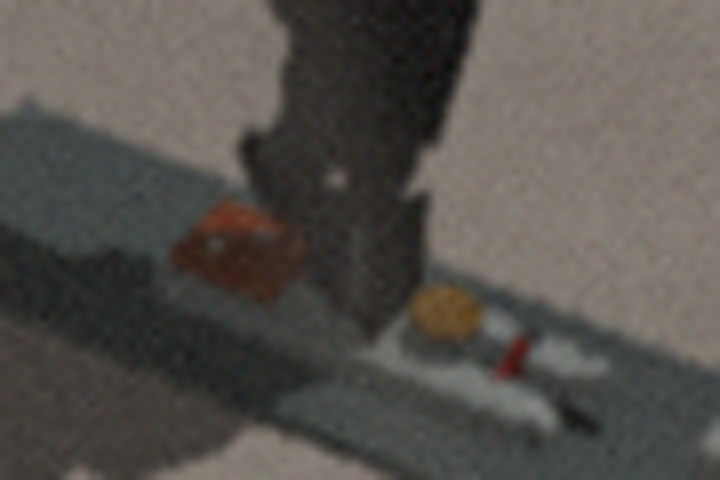

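Call:
{"api": "play_rows", "payload": {
  "moves": [
    [[0, 0, 0], [0, 0, -0.0003], 0],
    [[0, 0, 0], [0, 0, -0.0006], 0],
    [[0, 0, 0], [0, 0, -0.001], 0],
    [[0, 0, 0], [0, 0, -0.001], 0],
    [[0, 0, 0], [0, 0, -0.001], 0]
  ]
}}

```text
time: 17.0
ee_pos: [0.5517, -0.0253, 0.0327]
tcp_rot: [-90.0, 0.0, 94.1]
wrist_force: [-1.5, -0.3, -2.5]
opening: 0.017
```

Call:
{"api": "play_rows", "payload": {
  "moves": [
    [[0, 0, 0], [0, 0, 0.003], 0],
    [[0, 0, 0], [0, 0, 0.006], 0],
    [[0, 0, 0], [0, 0, 0.009], 0],
    [[0, 0, 0], [0, 0, 0.012], 0],
    [[0, 0, 0], [0, 0, 0.014], 0]
  ]
}}

```text
time: 17.5
ee_pos: [0.5376, -0.0263, 0.0328]
tcp_rot: [-90.0, -0.0, 94.1]
wrist_force: [0.6, -0.4, -3.7]
opening: 0.0173
```

Call:
{"api": "play_rows", "payload": {
  "moves": [
    [[0, 0, 0], [0, 0, 0.002], 0],
    [[0, 0, 0], [0, 0, 0.004], 0],
    [[0, 0, 0], [0, 0, 0.006], 0],
    [[0, 0, 0], [0, 0, 0.008], 0],
    [[0, 0, 0], [0, 0, 0.01], 0]
  ]
}}

```text
time: 18.0
ee_pos: [0.528, -0.027, 0.0328]
tcp_rot: [-90.0, 0.0, 94.1]
wrist_force: [1.8, 0.2, -3.7]
opening: 0.0172
```

```bash
python3 mv.py 0.436 -0.034 0.0323 94.07; python3 look.py s16
```

```text
t 18.0 pos [ 0.528  -0.027   0.0328] rot [-90.02   0.    94.1 ] q [ -2.9   3.  -14.   72.9   0.   -7. ] F [ 1.83  0.24 -3.7 ] T [ 0.02 -0.4  -0.  ] op 0.0172
turn [ 0.02  0.03 -0.  ] shift [-0.0004  0.0005  0.0923]
pin 301.07894736842104 225.1578947368421 38 [ 0.5886 -0.0252  0.036 ]
pin-TCP along 0.06093053892163893
```

View pics/s16d.png

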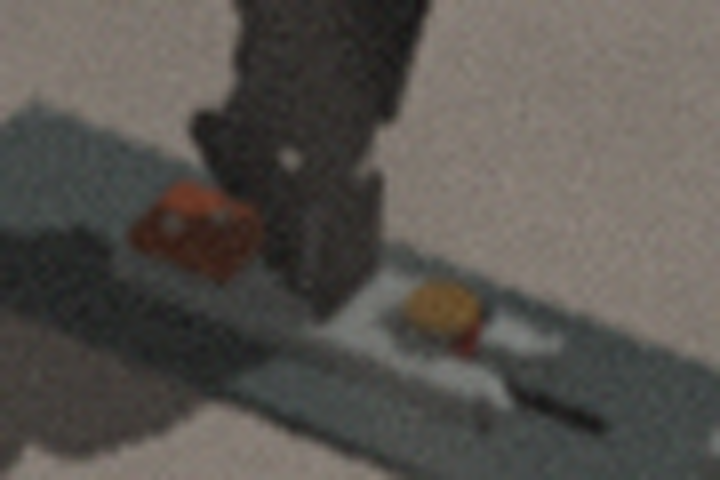

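Call:
{"api": "play_rows", "payload": {
  "moves": [
    [[0, 0, 0], [0, 0, 0.003], 0],
    [[0, 0, 0], [0, 0, 0.007], 0],
    [[0, 0, 0], [0, 0, 0.011], 0],
    [[0, 0, 0], [0, 0, 0.015], 0],
    [[0, 0, 0], [0, 0, 0.019], 0]
  ]
}}

```text
time: 18.55
ee_pos: [0.5086, -0.0283, 0.0328]
tcp_rot: [-90.0, -0.0, 94.1]
wrist_force: [2.2, 0.7, -4.2]
opening: 0.0171
```

Call:
{"api": "play_rows", "payload": {
  "moves": [
    [[0, 0, 0], [0, 0, 0.004], 0],
    [[0, 0, 0], [0, 0, 0.008], 0],
    [[0, 0, 0], [0, 0, 0.012], 0],
    [[0, 0, 0], [0, 0, 0.016], 0],
    [[0, 0, 0], [0, 0, 0.02], 0]
  ]
}}

```text
time: 19.05
ee_pos: [0.4887, -0.0298, 0.0328]
tcp_rot: [-90.0, -0.0, 94.1]
wrist_force: [2.4, 0.5, -3.9]
opening: 0.0169
```

Call:
{"api": "play_rows", "payload": {
  "moves": [
    [[0, 0, 0], [0, 0, 0.004], 0],
    [[0, 0, 0], [0, 0, 0.008], 0],
    [[0, 0, 0], [0, 0, 0.012], 0],
    [[0, 0, 0], [0, 0, 0.016], 0],
    [[0, 0, 0], [0, 0, 0.02], 0]
  ]
}}

```text
time: 19.55
ee_pos: [0.4688, -0.0312, 0.0328]
tcp_rot: [-90.0, 0.0, 94.1]
wrist_force: [1.9, -0.0, -4.3]
opening: 0.0171
```

```bash
python3 mv.py 0.436 -0.034 0.0323 94.07; python3 look.py s17
```

```text
t 19.55 pos [ 0.4688 -0.0312  0.0328] rot [-90.    0.   94.1] q [ -3.8  -5.1 -22.   73.1   0.   -7.9] F [ 1.91 -0.01 -4.31] T [ 0.11 -0.46 -0.02] op 0.0171
turn [ 0.    0.03 -0.  ] shift [-0.0005  0.0005  0.0329]
pin 283.3421052631579 218.3421052631579 38 [ 0.5288 -0.0305  0.036 ]
pin-TCP along 0.060574840699887965
```

Call:
{"api": "play_rows", "payload": {
  "moves": [
    [[0, 0, 0], [0, 0, 0.003], 0],
    [[0, 0, 0], [0, 0, 0.006], 0],
    [[0, 0, 0], [0, 0, 0.009], 0],
    [[0, 0, 0], [0, 0, 0.012], 0],
    [[0, 0, 0], [0, 0, 0.014], 0]
  ]
}}

```text
time: 20.1
ee_pos: [0.4548, -0.0322, 0.0328]
tcp_rot: [-90.0, -0.0, 94.1]
wrist_force: [2.0, 0.5, -3.9]
opening: 0.0168
```

Call:
{"api": "play_rows", "payload": {
  "moves": [
    [[0, 0, 0], [0, 0, 0.0006], 0],
    [[0, 0, 0], [0, 0, 0.0012], 0],
    [[0, 0, 0], [0, 0, 0.0018], 0],
    [[0, 0, 0], [0, 0, 0.0024], 0],
    [[0, 0, 0], [0, 0, 0.003], 0]
  ]
}}

```text
time: 20.6
ee_pos: [0.4521, -0.0324, 0.0328]
tcp_rot: [-90.0, 0.0, 94.1]
wrist_force: [2.0, 0.7, -5.0]
opening: 0.0171
```

Call:
{"api": "play_rows", "payload": {
  "moves": [
    [[0, 0, 0], [0, 0, 0.0004], 0],
    [[0, 0, 0], [0, 0, 0.0008], 0],
    [[0, 0, 0], [0, 0, 0.0012], 0],
    [[0, 0, 0], [0, 0, 0.0016], 0],
    [[0, 0, 0], [0, 0, 0.002], 0]
  ]
}}

```text
time: 21.1
ee_pos: [0.4508, -0.0325, 0.0329]
tcp_rot: [-90.1, -0.0, 94.1]
wrist_force: [7.6, 0.2, -8.6]
opening: 0.0171
```

```bash
python3 mv.py 0.436 -0.034 0.0323 94.07; python3 look.py s18
```

```text
t 21.1 pos [ 0.4508 -0.0325  0.0329] rot [-90.08  -0.    94.1 ] q [ -4.1  -7.7 -24.3  73.3   0.   -8.2] F [ 7.55  0.2  -8.63] T [ 0.12 -1.45  0.  ] op 0.0171
turn [0.08 0.03 0.  ] shift [-0.0004  0.0005  0.0149]
pin 278.20512820512823 216.28205128205127 39 [ 0.5109 -0.0317  0.036 ]
pin-TCP along 0.05998289218917003
```

Call:
{"api": "play_rows", "payload": {
  "moves": [
    [[0, 0, 0], [0, 0, 0], 0],
    [[0, 0, 0], [0, 0, 0], 0],
    [[0, 0, 0], [0, 0, 0], 0],
    [[0, 0, 0], [0, 0, -0.0007], 0],
    [[0, 0, 0], [0, 0, -0.0012], 0]
  ]
}}

```text
time: 21.65
ee_pos: [0.4511, -0.0325, 0.0328]
tcp_rot: [-90.0, 0.0, 94.1]
wrist_force: [-0.2, 0.0, -3.4]
opening: 0.0174
```

Call:
{"api": "play_rows", "payload": {
  "moves": [
    [[0, 0, 0], [0, 0.0002, 0], 0],
    [[0, 0, 0], [0, 0.0004, 0], 0],
    [[0, 0, 0], [0, 0.0006, 0], 0],
    [[0, 0, 0], [0, 0.0008, 0], 0],
    [[0, 0, 0], [0, 0.0008, 0], 0]
  ]
}}

```text
time: 22.15
ee_pos: [0.4511, -0.0325, 0.0322]
tcp_rot: [-90.0, 0.0, 94.1]
wrist_force: [-3.3, -0.2, 3.3]
opening: 0.0173
```

```bash
python3 mv.py 0.436 -0.034 0.0323 94.07; python3 look.py s19
```

```text
t 22.15 pos [ 0.4511 -0.0325  0.0322] rot [-89.98   0.    94.1 ] q [ -4.1  -7.5 -24.2  73.3  -0.   -8.2] F [-3.27 -0.18  3.31] T [-0.07  0.62 -0.  ] op 0.0173
turn [-0.02  0.03 -0.  ] shift [-0.0005 -0.0001  0.0152]
pin 278.45238095238096 216.38095238095238 42 [ 0.5117 -0.0316  0.036 ]
pin-TCP along 0.060519383511879965
```

View pics/s19d.png

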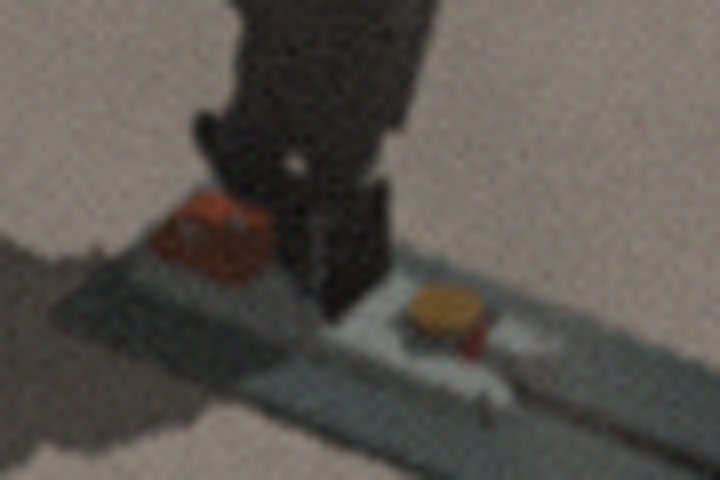

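Call:
{"api": "play_rows", "payload": {
  "moves": [
    [[0, 0, 0], [0, 0, 0], 40],
    [[0, 0, 0], [0, 0, 0], 40],
    [[0, 0, 0], [0, 0, 0], 60],
    [[0, 0, 0], [0, 0, 0], 70],
    [[0, 0, 0], [0, 0, 0], 70]
  ]
}}

```text
time: 22.7
ee_pos: [0.4514, -0.0325, 0.032]
tcp_rot: [-90.0, 0.0, 94.1]
wrist_force: [-1.0, -0.6, 0.4]
opening: 0.0598
```

```bash
python3 mv.py 0.436 -0.034 0.0323 94.07; python3 look.py s20
```

```text
t 22.7 pos [ 0.4514 -0.0325  0.032 ] rot [-90.01   0.    94.1 ] q [ -4.1  -7.5 -24.2  73.2  -0.   -8.2] F [-0.98 -0.62  0.45] T [-0.03  0.02  0.01] op 0.0598
turn [ 0.01  0.03 -0.  ] shift [-0.0004 -0.0003  0.0155]
pin 278.3720930232558 216.51162790697674 43 [ 0.5119 -0.0323  0.036 ]
pin-TCP along 0.060375869922547794
```

View pics/s20d.png

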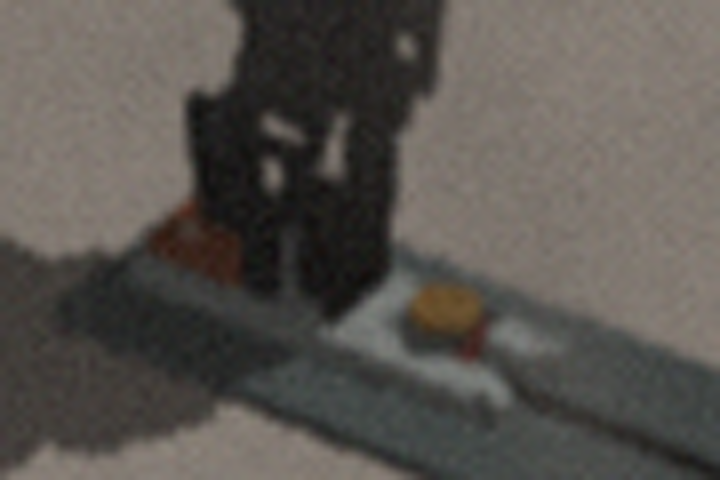

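Released. Rise straight up, then back and aside for a clear view.

Call:
{"api": "play_rows", "payload": {
  "moves": [
    [[0, 0, 0], [0, -0.01, 0], 80],
    [[0, 0, 0], [0, -0.03, 0], 80],
    [[0, 0, 0], [0, -0.06, 0], 80],
    [[0, 0, 0], [0, -0.09, 0], 80],
    [[0, 0, 0], [0, -0.12, 0], 80]
  ]
}}

```text
time: 23.25
ee_pos: [0.4512, -0.0325, 0.154]
tcp_rot: [-90.0, 0.0, 94.1]
wrist_force: [0.9, -0.8, 0.1]
opening: 0.0683
```

Call:
{"api": "play_rows", "payload": {
  "moves": [
    [[0, 0, 0], [0.03, -0.02, 0], 80],
    [[0, 0, 0], [0.07, -0.03, 0], 80],
    [[0, 0, 0], [0.12, -0.03, 0], 80],
    [[0, 0, 0], [0.17, -0.03, 0], 80],
    [[0, 0, 0], [0.22, -0.03, 0], 80]
  ]
}}

```text
time: 23.75
ee_pos: [0.4352, 0.1888, 0.1831]
tcp_rot: [-90.1, -0.0, 94.1]
wrist_force: [1.6, -0.8, 0.8]
opening: 0.0681
```

Call:
{"api": "play_rows", "payload": {
  "moves": [
    [[0, 0, 0], [0.03, 0, 0], 80],
    [[0, 0, 0], [0.05, 0, 0], 80],
    [[0, 0, 0], [0.05, 0, 0], 80],
    [[0, 0, 0], [0.05, 0, 0], 80],
    [[0, 0, 0], [0.05, 0, 0], 80]
  ]
}}

```text
time: 24.25
ee_pos: [0.4322, 0.2361, 0.1824]
tcp_rot: [-90.0, 0.0, 94.1]
wrist_force: [-0.7, -0.5, 0.4]
opening: 0.0682
```

```bash
python3 mv.py 0.436 -0.034 0.0323 94.07; python3 look.py s21; python3 - <<'E'
from h import *
c=camera('top'); save(c,'t21.png');cv2.imwrite('pics/t21c.png',cv2.resize(cv2.imread('pics/t21.png')[170:280,240:350],None,fx=5,fy=5,interpolation=2))
hsv=cv2.cvtColor(c['img'],cv2.COLOR_RGB2HSV); m=(hsv[:,:,0]>12)&(hsv[:,:,0]<25)&(hsv[:,:,1]>120); m[:190]=0;m[240:]=0;m[:,:275]=0;m[:,310:]=0
ys,xs=np.nonzero(m); w=onz(c,xs.mean(),ys.mean(),.036); print(len(xs),w); a=np.radians(4.07); print('drive x',(w[:2]-[.3614,-.0396])@[np.cos(a),np.sin(a)]-.205)
E
```

```text
t 24.25 pos [0.4322 0.2361 0.1824] rot [-9.001e+01  1.000e-02  9.405e+01] q [28.7 -3.6 -4.  89.6 -0.  24.6] F [-0.66 -0.49  0.4 ] T [ 0.01 -0.02 -0.06] op 0.0682
turn [ 0.01 -0.02 -0.01] shift [-0.2697  0.1501  0.0153]
pin 278.2926829268293 216.390243902439 41 [ 0.5114 -0.032   0.036 ]
pin-TCP along 0.05993816204703419
63 [ 0.50691511 -0.0289213   0.036     ]
drive x -0.05909394222649092
```

View pics/s21.png

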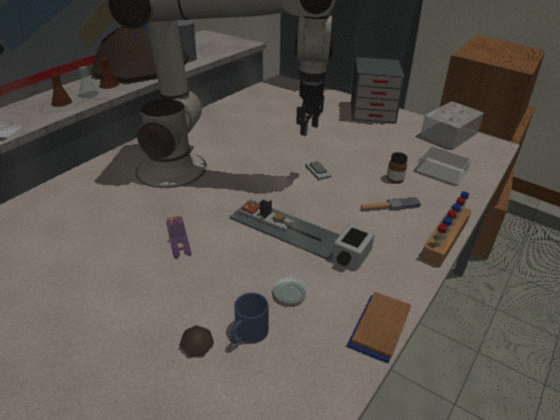

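View pics/t21c.png

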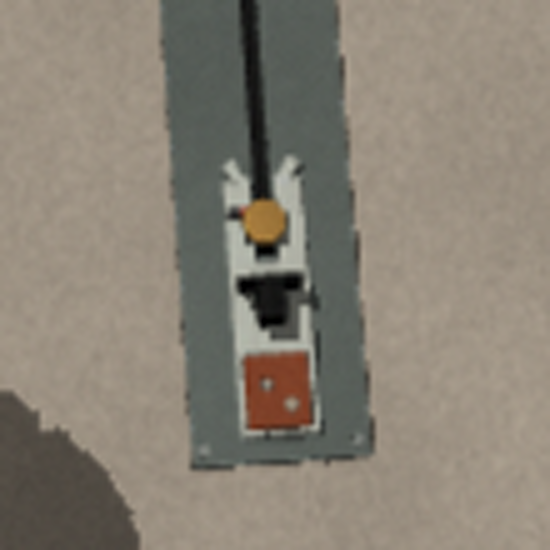

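View pics/s21d.png

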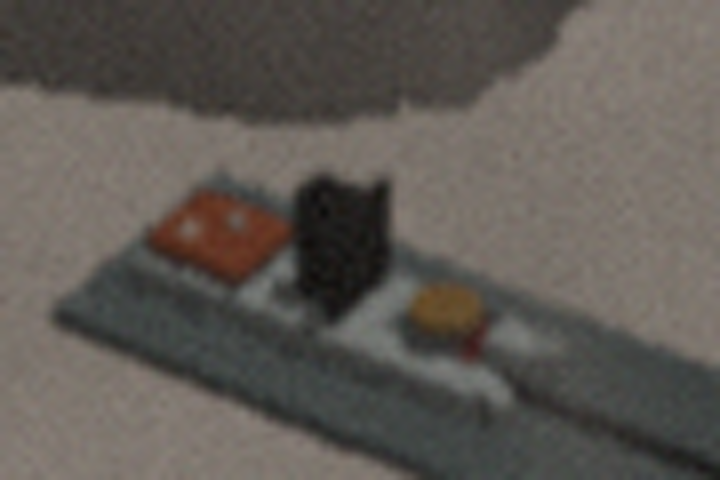

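```bash
python3 - <<'E'
from meas import *
c=camera('top'); im=c['img'].astype(int); a=np.radians(4.07); ax=np.array([np.cos(a),np.sin(a)])
d=im[:,:,0]-im[:,:,2]; M=np.zeros(d.shape,bool); M[235:262,283:310]=d[235:262,283:310]>34
P,r=rectpts(M,c,.030); print('slab',r)
s=P.mean(0); v=(P-0)@ax; print('slab range',v.min(),v.max())
w=np.array([0.50691511,-0.0289213]); print('pin along',w@ax, 'lateral pin-slabcentre',(w-np.array(r[0])/1000)@[-ax[1],ax[0]])
c0=None
import pickle
c0=pickle.load(open('top0.pkl','rb')); im=c0['img'].astype(int); d=im[:,:,0]-im[:,:,2]; M=np.zeros(d.shape,bool); M[216:245,378:420]=d[216:245,378:420]>34
P,r0=rectpts(M,c0,.022); b=np.radians(-19.8); print('slab centre rel grip0', (np.array(r0[0])/1000-[.5003,-.3497])@[np.cos(b),np.sin(b)])
white=(np.abs(im.max(2)-0)>0)
im=c['img']; g=cv2.cvtColor(im,cv2.COLOR_RGB2GRAY); print(g[196:262,297-3:297+4:3].T)
E
```

```text
slab ((405.5618896484375, -36.249080657958984), (36.236236572265625, 45.337890625), 89.76486206054688)
slab range 0.3786871459834508 0.4243440153890166
pin along 0.5035840173977225 lateral pin-slabcentre 0.00011573796666963614
slab centre rel grip0 -0.046518552305567715
[[ 91  94  90  92  93  94  93  93  99 118 110 108  96  84 115 120 118 120
  120 121 123 123  61  15  13  81 129 167 110  39  21  20  21  23  20  21
   21  11   4  66  80  79 158 176 130  89  80  78  80  75  93  81  77  78
   81  81  81  79  80  59 127  79  83  93  93  95]
 [ 94  92  94  95  92 143 174 177 172 175 176 174 174 173 175 173 127  90
   87  92  95  97  98 162 177 177 174 174  91  22   7   0  48  46  45  41
   45  42  56  76  81  81 160 176 121  82  80  82  81  81  80  80  81  94
  131 108  85  78  78  56  96  62  82  93  95  94]
 [ 92  92  92  92  92  94  91  63  86 108  86  99 106 105 104 132 138 161
  168 170 167 168 165 164 166 167 164 167 114  66  64  77  78  79  79 156
  172 175 172 175 173 173 172 173 112  82  81  81  82  81  80  79  79  79
   80  79  81  78  76 119 110  67  83  92  91  96]]
```

```bash
python3 -c "
from workcell import job_done
print(job_done())"
```

```text
the job is handed in; nothing more can be done
None
```

The sledge is coupled to the drive and drawn out to the front stop. It is lying flat on the bed and let go, and the job is handed in at about 24 s. No verdict came back.

**Coupling:** I gripped the sledge by the neck and held it just above the bed. Pushing it onto the pin ran the carriage back to its hidden stop, at roughly drive x = +28 mm. The latch then opened, and a picture showed it shut again behind the pin. A final 1 mm push met about 1.5 N, so I took it as home.

**Forces:** the highest force I saw at the wrist was about 17 N, while the latch was opening. The front stop was felt at about 7.6 N. I only get one reading per half-second call, so shorter peaks in between would not have shown.

**Last checks after letting go:**
- **Position:** the pin is at about drive x = -59 mm, where the front stop is at -60 mm.
- **Hook:** the pin is about 54–56 mm ahead of the post's axis, on the midline to within about 1 mm. It rests against the shut latch instead of the throat's bottom.
- **Surroundings:** the sledge looks flat, the other things look unmoved by eye, and the arm is clear.

The two cameras disagree by 3–5 mm on the pin's position. I relied on the top view and on the forces. A rougher reading of the top picture had put the pin about 57 mm ahead, still inside the 60 mm limit.

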